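# Stack the bobbin tray and lock it with the keeper

## Task

Swing the keeper on the bolted-down tray out of the way, then lift the loose bobbin tray by its handle and lower it (do not drop it) onto the bolted-down tray so that all four of its lugs drop into the corner sockets and it sits fully home and level. Then swing the keeper all the way back over the rim of the upper tray to lock it, and let go. Leave the wire spool, the jar and the screwdriver where they are.

Things in the scene. Friction and masses are not known exactly. Their poses are not given: they have to be found in the camera images.
- base: Lower tray, bolted down: grey, 130 (its x) x 180 (its y) x 40 mm high, low bobbins inside. Origin: centre of its underside, on the bench, z up. Square sockets, 16 mm wide, 15 mm deep, chamfered, open upwards at 40 mm height in its corners at x = +-50, y = +-75 mm. A steel post, 18 mm thick, at (100, 0) mm, outside its +x wall, carries the keeper.
- base_top (a point): Centre of the lower tray's top plane, 40 mm above its origin, same axes. With the upper tray seated, the upper tray's origin is at this point, x axes parallel (either way round), its rim 75 mm above the bench.
- tray: Upper tray, loose, 0.4 to 0.85 kg, evenly loaded with two rows of fixed copper bobbins: grey, 130 (its x) x 180 (its y) x 35 mm high. Origin: centre of its floor's underside, z up. Four round lugs, 12 mm thick, tapering to 7 mm at the tip, reach 12 mm below the underside at x = +-50, y = +-75 mm; it starts standing on them on the bench.
- tray_handle (a point): Centre of the tray's steel handle bar, 70 mm above the tray's origin, same axes. The bar runs along the tray's y: 14 mm wide (x), 12 mm high, free for 51 mm either way along y up to its uprights; 29 mm free between it and the rim's height.
- keeper (a joint): Angle of the keeper (rad), a flat steel bar 60 x 18 x 6 mm on the vertical pivot at (100, 0) mm of the lower tray, underside 79 mm above the bench (4 mm above the seated tray's rim). 0 (stop): points to the lower tray's -x, locked. Grows counterclockwise seen from above, tip towards -y; clear of the tray above about 1.2; stop at 1.75. Stays where left; about 1 N moves its pin.
- keeper_pin (a point): Top centre of the upright steel pin on the keeper, for pushing it: 12 mm diameter, from 85 to 121 mm above the bench, its axis 36 mm from the pivot axis. Its axes turn with the keeper.
- spool: Spool of copper wire, 56 mm diameter, 50 mm high, standing on the bench; origin at the centre of its underside. Leave alone.
- jar: Small glass jar with a black cap, 48 mm diameter, 60 mm high; origin at the centre of its underside. Leave alone.
- screwdriver: Screwdriver with a wooden handle, 190 mm long, lying on the bench along its x, tip to +x; origin at the bench under its middle. Leave alone.
Things that resemble listed ones, but are neither listed nor needed, are in the scene too. Leave any green or pink look-alike of the tray alone.

How it is judged (in metres and radians):
On the way, in this order (a step that is already met when the one before it is completed fails the run):
1. the keeper is swung clear (beyond 1.0 rad) (value of joint keeper above 1 rad), for 0.2 s.
2. the tray sits home on the lower tray, all lugs in their sockets, with the keeper still clear of it (z of tray in the frame of base between 0.037 and 0.0425 m and horizontal distance between tray and base below 0.006 m and angle between tray's own z axis and vertical below 0.035 rad and value of joint keeper above 0.6 rad), for 0.2 s.
At the end, for the whole second after the job is handed in: The loose tray rests on the lower tray, its underside within 2.5 mm of the lower tray's top, centred within 6 mm, aligned within 0.08 rad, level within 0.035 rad and at rest; the keeper is back over its rim, within 0.25 rad of its closed stop; nothing is held (z of tray in the frame of base between 0.037 and 0.0425 m and horizontal distance between tray and base below 0.006 m and angle between the x axis of tray and the x axis of base, either way round below 0.08 rad and angle between tray's own z axis and vertical below 0.035 rad and linear speed of tray below 0.02 m/s and value of joint keeper below 0.25 rad); the robot touches nothing.
It fails at once if the tray is dropped: moving faster than 0.5 m/s while the robot is not touching it (linear speed of tray above 0.5 m/s and contact force between each of the fingers, the arm and tray below 0.05 N).
It fails at once if the spool, the jar or the screwdriver is moved more than 30 mm (distance of any of spool, jar, screwdriver from where it was at the start of the episode above 0.03 m).
It also fails if it takes over 72 s, if anything falls off the work surface, if the arm or the gripper's body presses on something with over 40 N, if the wrist force passes 120 N, or if a joint passes its speed limit or range.

## Robot

A 6-joint arm with a two-finger parallel gripper is mounted at the origin on the work surface. World frame = base frame: x ahead of the robot, y to its left, z up, the work surface at z = 0. Lengths are in mm, angles in rad, forces in N, time in s.
With the tool pointing down it reaches from about 350 to 925 mm from the base axis. Payload 6.4 kg.
Tool frame: the origin (TCP) lies midway between the tips of the shut fingers; the grasp point (between the pads) lies arm.grip_depth behind it (arm.grip_depth is the distance from the TCP to the grasp point, in mm); y points along the fingers, x is the direction in which the jaws open and shut, and the axes are right-handed (so a half turn about y gives the same grasp; the last joint's range is limited). The gripper opens to 85 mm and grips with 20 to 120 N. Pads are 22 mm wide; open, the fingers measure 114 mm over their backs; the gripper's body (76 mm by 85 mm) begins 54 mm behind the grasp point. The pads swing forward as they close: fully open they stand 13 mm farther back than shut.
Start: joints at [-1.283, 0.245, 1.558, -0, 1.339, -0.174], TCP at [289.62, -581.923, 231.29] pointing down, gripper open.
Joint ranges: [-3.13, 3.13], [-1.02, 2.26], [0.13, 2.54], [-0.95, 4.09], [0.21, 2.88], [-2.74, 2.74]. Speed limits (rad/s): [2.57, 2.57, 3.14, 3.14, 3.14, 3.14].

## Interface

Orientations are given as a unit quaternion [w, x, y, z].
In Python, from station import arm gives the robot as it stands. The module is installed in compiled form; this text tells all that it offers.
- The arm moves only by the shell command python3 -m creep 'ROWS' [FORCE]. ROWS is JSON, a list of rows, each an object of numbers: "x", "y", "z": the shift along the tool's x, y, z in cm; "spin": the turn about the tool's y in degrees; "hand": the opening, from 0 (shut) to 1 (fully open). A call has exactly 5 rows; each row shifts and turns the pose as measured when the row begins, along the tool's axes as they then stand; what a row does not reach is not made up. A row lasts 1/12 s, in which the tool goes at most 41.7 mm and 7.16 degrees, less where a joint would pass 70% of its speed; a pose out of reach is approached as far as the arm can. A call is refused whole if a number of a shift passes 4.17 or a number of a turn 7.16, either way. A call with a gripper value outside its range is refused whole. The fingers move at their own pace and stop on an object; FORCE is the grip in N (left out, the last holds). Time passes only in rows, so rows that do not move let the fingers close, or fill a call up. It gives the time, the measured TCP pose, the force and the opening at its end, in the units of the state.
- arm.get_obs(): the state, without advancing time (a new reading comes with each control period).
- arm.camera(name): name is "side" or "top"; returns the picture (384x512x3 uint8, red, green, blue); there is no depth.
- arm.get_calibration(name): a dict with "intrinsics" (3x3 intrinsics, pixels), "world_to_cam" (4x4, takes a point from world to camera coordinates). Camera axes: x right, y up, looking along -z (the intrinsics and any distortion apply to the point x, -y, -z); pixel columns grow to the right and rows downward; lengths in mm; the calibration is good to about 2 mm. A picture is of the moment at which its call begins. get_calibration takes no time and is no camera call.
- arm.close_job(): hands the job in, once; it reports no verdict.
Trained networks look in the newest picture that a camera, given by its name, has taken for a name from the list of things; names that differ only in an ending like _2 or _b are one class to them, and where a whole thing is asked for, a point or a joint stands for the part that bears it (a point fixed in the world has none). Each returns a list of dicts, best first, with "score" (0 to 1); they miss things now and then, are a little off and sometimes report something else, mostly with a low value. They report only what shows in the picture. A call takes as long as a camera call. They do not tell look-alikes from the thing itself.
- arm.recognise(camera, thing): "at" ([x, y, z] in mm, in world coordinates, good to about 4 mm: the middle of the surface that is visible of it).
- arm.masks_of(camera, thing): "mask" (384x512 bool, what is visible of it).
- arm.spot_point(camera, thing): "at" ([x, y, z] in mm, in world coordinates, good to about 4 mm: a listed point, or the origin of a listed thing).
The state is a dict: "t": time; "joint_pos": joint angles; "joint_velocities": joint speeds; "tau": joint torques, N m; "ee_pos": TCP position; "tool_rot": TCP orientation; "wrist_force": force on the tool from outside, world axes, zero at the start; "torque": the same for the moment, N m; "width": opening from 0.0 (shut) to 1.0 (fully open).
Only numpy, scipy, OpenCV 4.12 (cv2) and the standard library are available. Lean on these libraries where they do the work, as an engineer would, in place of code of your own. Each camera call takes 0.05 s, during which the arm holds its last target.

## Working session

There is one attempt and no reset: what is moved stays moved. The work goes in short steps, Python scripts to look and compute and a shell command to move; the robot and the scene stay as the last step left them, time stands still between calls to the robot, and variables do not carry over. Pictures are saved under pics/ and viewed, and the job is handed in when it is done.

```bash
ls; mkdir -p pics
python3 - <<'E'
from station import arm
import cv2
print(arm.get_obs(), arm.grip_depth)
for n in("side","top"):
    im=arm.camera(n); cv2.imwrite(f"pics/{n}0.png",im[:,:,::-1]); 
    c=arm.get_calibration(n); print(n,c)
E
```

```text
pics
{'t': 0.0, 'joint_pos': array([-1.28310409e+00,  2.45828927e-01,  1.55901210e+00,  1.38145265e-05,
        1.33871725e+00, -1.74091927e-01]), 'joint_velocities': array([-8.59861332e-04,  1.41386639e-04, -8.68854328e-04, -4.85659025e-05,
        4.03082410e-04,  7.60026727e-04]), 'tau': array([ 1.32089266e-03, -4.29521477e+01, -3.26127183e+01, -8.94582149e-05,
        5.29058394e-03,  1.44618973e-06]), 'ee_pos': array([ 289.4564869 , -581.36578182,  230.17185663]), 'tool_rot': array([ 0.60161971, -0.60068718,  0.37282443, -0.37179374]), 'wrist_force': array([0.73736333, 0.36730023, 0.84545253]), 'torque': array([ 0.0202798 , -0.00226221,  0.02767617]), 'width': 1.004965356784789} 18.700000000000003
side {'intrinsics': array([[392.65231735,   0.        , 253.21143943],
       [  0.        , 392.65231735, 186.69037276],
       [  0.        ,   0.        ,   1.        ]]), 'world_to_cam': array([[-9.48390431e-01, -3.17037373e-01, -6.54940102e-03,
         5.86596547e+02],
       [ 2.15968819e-01, -6.60899981e-01,  7.18727128e-01,
        -9.68884907e+01],
       [-2.32191859e-01,  6.80219464e-01,  6.95261405e-01,
        -1.00314386e+03],
       [ 0.00000000e+00,  0.00000000e+00,  0.00000000e+00,
         1.00000000e+00]])}
top {'intrinsics': array([[400.92793384,   0.        , 257.8599371 ],
       [  0.        , 400.92793384, 194.16774932],
       [  0.        ,   0.        ,   1.        ]]), 'world_to_cam': array([[-1.06265757e-02, -9.99859510e-01, -1.29628998e-02,
         1.38702822e+02],
       [ 9.96326595e-01, -1.16888675e-02,  8.48332826e-02,
        -5.87116692e+02],
       [-8.49728860e-02, -1.20137946e-02,  9.96310834e-01,
        -1.09872537e+03],
       [ 0.00000000e+00,  0.00000000e+00,  0.00000000e+00,
         1.00000000e+00]])}
```

View pics/side0.png

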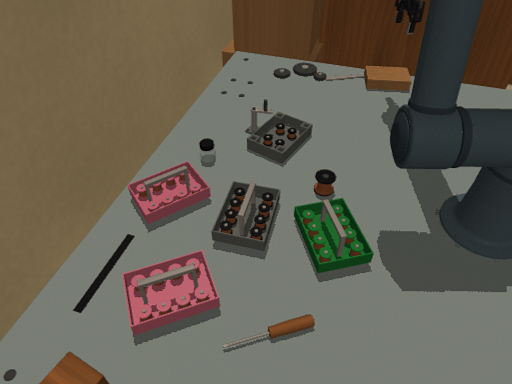

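View pics/top0.png

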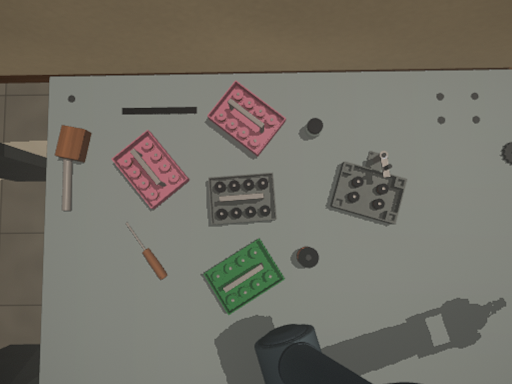

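The side view shows the grey loose tray at about (247,215) and the bolted tray at (280,137), with post and pin near (258,112). In the top view the loose tray is at (242,200), its handle running along the image's x. The base is at (368,193) and its keeper and post at (380,162). The pink and green trays are look-alikes.

Run:
```python
from station import arm
import cv2,numpy as np
for n in("side","top"):
    im=arm.camera(n)
    for th in("tray_handle","tray","base_top","base","keeper_pin"):
        for d in arm.spot_point(n,th)[:5]: print(n,th,round(d['score'],2),np.round(d['at'],1))
    for th in ("spool","jar"):
        for d in arm.spot_point(n,th)[:2]: print(n,th,round(d['score'],2),np.round(d['at'],1))
    if n=="top":
        cv2.imwrite("pics/topz.png",cv2.resize(im[130:250,190:430,::-1],None,fx=3.3,fy=3.3,interpolation=cv2.INTER_CUBIC))
    else:
        cv2.imwrite("pics/sidez.png",cv2.resize(im[80:260,190:350,::-1],None,fx=3.3,fy=3.3,interpolation=cv2.INTER_CUBIC))
```

```text
side tray_handle 0.96 [667.3 433.9  86.7]
side tray_handle 0.87 [575.  179.9  79.7]
side tray_handle 0.82 [367.6 174.1  82.8]
side tray_handle 0.68 [806.  163.2  84.7]
side tray 0.79 [661.5 431.7  11.1]
side tray 0.7 [802.6 162.7  13.5]
side tray 0.68 [574.8 177.4  11.2]
side tray 0.68 [362.1 170.4  11. ]
side tray 0.27 [771.4 -27.9   1.4]
side base_top 0.88 [ 590.3 -178.6   38.7]
side base_top 0.58 [ 647.7 -207.8  119.9]
side base 0.92 [ 590.6 -177.5    1. ]
side base 0.55 [437.9 454.    0.7]
side keeper_pin 0.6 [ 649.2 -208.6  122.3]
side spool 0.69 [411.2  -0.9   3.1]
side jar 0.58 [ 7.748e+02 -2.750e+01  2.000e-01]
top tray_handle 0.96 [577.1 174.1  82.4]
top tray_handle 0.9 [661.9 435.5  81.2]
top tray_handle 0.72 [805.  160.2  81.3]
top tray_handle 0.61 [360.1 173.7  81.3]
top tray 0.91 [660.7 433.8  16.9]
top tray 0.8 [578.  178.9  11.2]
top tray 0.72 [803.8 163.3  11.3]
top tray 0.58 [365.  172.2   7.9]
top base_top 0.71 [ 591.9 -173.9   42.9]
top base 0.66 [ 588.9 -175.2    0.9]
top base 0.62 [ 649.4 -207.2  121.7]
top base 0.26 [576.9 176.2   8.3]
top keeper_pin 0.71 [ 650.  -207.5  123. ]
top spool 0.85 [408.   -1.2  -3. ]
top jar 0.8 [777.5 -26.7   1.8]
```

View pics/topz.png

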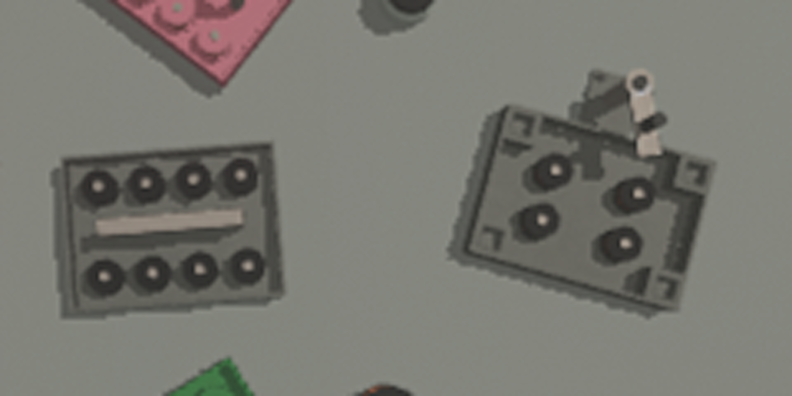

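View pics/sidez.png

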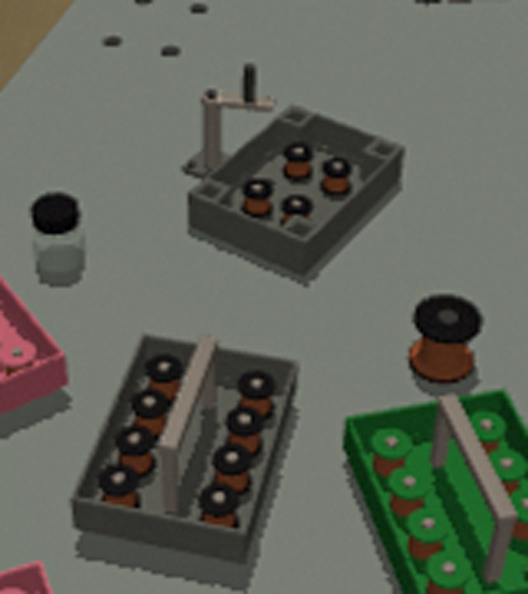

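```bash
cat > h.py <<'E'
from station import arm
import numpy as np, cv2
def P(n,p):
    c=arm.get_calibration(n); p=np.atleast_2d(p)
    q=p@c['world_to_cam'][:3,:3].T+c['world_to_cam'][:3,3]
    q=q*[1,-1,-1]; k=c['intrinsics']; u=q@k.T
    return u[:,:2]/u[:,2:]
def pose(x,y,yaw,pts,z=0):
    c,s=np.cos(yaw),np.sin(yaw); pts=np.asarray(pts,float)
    return np.c_[x+c*pts[:,0]-s*pts[:,1], y+s*pts[:,0]+c*pts[:,1], pts[:,2]+z]
def tri(views):  # {name:(u,v)} -> world
    A=[];b=[]
    for n,(u,v) in views:
        c=arm.get_calibration(n); M=np.diag([1,-1,-1])@c['world_to_cam'][:3]; Q=c['intrinsics']@M
        for r,w in((0,u),(1,v)):
            e=Q[r]-w*Q[2]; A.append(e[:3]); b.append(-e[3])
    x,r,_,_=np.linalg.lstsq(np.array(A),np.array(b),rcond=None); return x
E
python3 - <<'E'
from h import *
for n in("side","top"):
    im=arm.camera(n)[:,:,::-1].copy()
    for th in("tray","base","keeper_pin"):
        for i,d in enumerate(arm.masks_of(n,th)[:5]):
            m=d['mask']; ys,xs=np.nonzero(m); print(n,th,i,round(d['score'],2),m.sum(),xs.mean().round(1),ys.mean().round(1),xs.min(),xs.max(),ys.min(),ys.max())
            np.save(f"m_{n}_{th}_{i}.npy",m)
            im[m]=im[m]//2+np.array({'tray':[120,0,0],'base':[0,0,120],'keeper_pin':[0,120,120]}[th],np.uint8)
    cv2.imwrite(f"pics/{n}m.png",cv2.resize(im[80:280,150:430],None,fx=2.8,fy=2.8))
E
```

```text
side tray 0 0.82 5528 169.3 291.1 122 220 250 334
side tray 1 0.73 3449 246.6 215.0 211 280 181 250
side tray 2 0.72 2987 168.7 191.1 128 210 161 222
side base 0 0.61 2307 276.9 134.2 246 312 99 161
side base 1 0.36 128 263.0 108.1 252 272 99 113
top tray 0 0.74 3130 241.7 198.6 208 275 173 224
top tray 1 0.69 3161 149.9 169.4 112 188 131 208
top tray 2 0.68 2999 246.2 118.4 208 284 82 154
top tray 3 0.64 3317 243.5 276.4 204 283 239 314
top base 0 0.62 3608 369.0 189.1 331 406 151 223
top keeper_pin 0 0.49 224 384.7 164.2 379 391 151 177
```

```bash
cat > fit.py <<'E'
from h import *
from scipy.optimize import minimize
import sys
S=4
def box(x0,x1,y0,y1,z0,z1): return [(x,y,z) for x in(x0,x1) for y in(y0,y1) for z in(z0,z1)]
def sil(n,parts,p,z):
    im=np.zeros((384*S,512*S),np.uint8)
    for b in parts:
        h=cv2.convexHull(((P(n,pose(*p,b,z))+0.5)*S).astype(np.int32)); cv2.fillConvexPoly(im,h,1)
    return cv2.resize(im.astype(np.float32),(512,384),interpolation=cv2.INTER_AREA)
def fit(parts,z,masks,p0):
    def f(p):
        c=0
        for n,m in masks:
            s=sil(n,parts,(p[0],p[1],p[2]/300),z); c+=np.abs(s-m).sum()/m.sum()
        return c
    r=minimize(f,[p0[0],p0[1],p0[2]*300],method='Nelder-Mead',options=dict(initial_simplex=np.array([p0[0],p0[1],p0[2]*300])+np.array([[0,0,0],[8,0,0],[0,8,0],[0,0,20]])))
    return r.x/[1,1,300],r.fun
TRAY=[box(-65,65,-90,90,0,35),box(-7,7,-57,57,64,76)]
BASE=[box(-65,65,-90,90,0,40)]
E
python3 - <<'E'
from fit import *
L=lambda s:np.load(f"m_{s}.npy").astype(np.float32)
t=[("side",L("side_tray_1")),("top",L("top_tray_0"))]
b=[("side",L("side_base_0")),("top",L("top_base_0"))]
print("tray both",fit(TRAY,12,t,(577,176,0.05)))
for k in t: print("tray",k[0],fit(TRAY,12,[k],(577,176,0.05)))
def bp(k): # base with post+keeper region masked out not possible: add post
    return BASE+[box(91,109,-9,9,0,85)]
for k in ([b]+[[q] for q in b]): print("base",fit(bp(0),0,k,(590,-176,-0.25)))
# overlay
bt=fit(TRAY,12,t,(577,176,0.05))[0]; bb=fit(bp(0),0,b,(590,-176,-0.25))[0]
for n in("side","top"):
    im=arm.camera(n)[:,:,::-1]
    x0,y0=(200,90) if n=="side" else (195,140); k=5 if n=="top" else 4
    w,h=(220,100) if n=="top" else (130,150)
    z=cv2.resize(im[y0:y0+h,x0:x0+w],None,fx=k*0.72,fy=k*0.72,interpolation=cv2.INTER_CUBIC);k*=.72
    def dr(p,pts,zz,c):
        q=((P(n,pose(*p,pts,zz))+.5-[x0,y0])*k).astype(np.int32); cv2.polylines(z,[q],True,c,1)
    R=lambda zz:[(-65,-90,zz),(65,-90,zz),(65,90,zz),(-65,90,zz)]
    dr(bt,R(35),12,(0,255,0));dr(bt,R(0),12,(0,255,255));dr(bt,[(-7,-57,76),(7,-57,76),(7,57,76),(-7,57,76)],12,(0,0,255))
    dr(bb,R(40),0,(0,255,0));dr(bb,R(0),0,(0,255,255))
    for sx in(-50,50):
        for sy in(-75,75): dr(bb,[(sx+a,sy+c,40) for a,c in((-8,-8),(8,-8),(8,8),(-8,8))],0,(255,0,255))
    dr(bb,[(91,-9,85),(109,-9,85),(109,9,85),(91,9,85)],0,(255,0,0))
    cv2.imwrite(f"pics/ov_{n}.png",z)
E
```

```text
tray both (array([5.75587796e+02, 1.75760693e+02, 6.18825115e-02]), np.float64(0.05854479596018791))
tray side (array([5.75460704e+02, 1.75290707e+02, 7.37389742e-02]), np.float64(0.024626703932881355))
tray top (array([5.76004367e+02, 1.75954410e+02, 5.81807359e-02]), np.float64(0.031230032444000244))
base (array([ 5.89251516e+02, -1.75541194e+02, -2.93226939e-01]), np.float64(0.2100830078125))
base (array([ 5.88096632e+02, -1.76736962e+02, -2.87913197e-01]), np.float64(0.10376029461622238))
base (array([ 5.89678291e+02, -1.75183709e+02, -2.88959682e-01]), np.float64(0.0962790995836258))
```

View pics/ov_top.png

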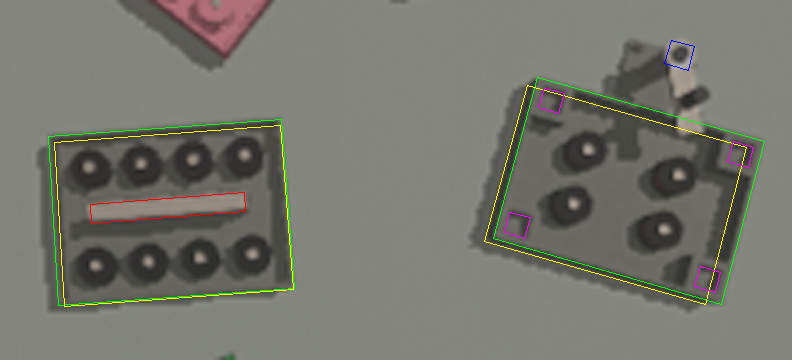

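View pics/ov_side.png

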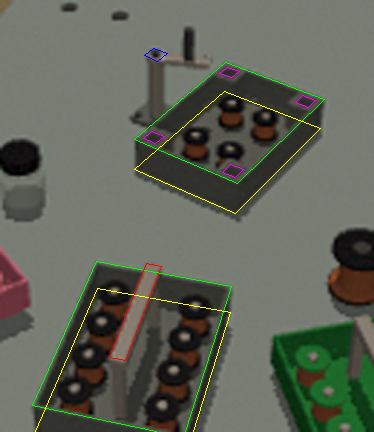

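The overlay matches the edges and sockets in both views. The tray is at (575.6, 175.8) with yaw 0.062, and the base at (589.3, -175.5) with yaw -0.29. Next I'll triangulate the heights of the pin and handle and check the tool axes.

```bash
cat >> h.py <<'E'
from scipy.spatial.transform import Rotation as R
def toolR(o=None):
    o=o or arm.get_obs(); q=o['tool_rot']; return R.from_quat([q[1],q[2],q[3],q[0]]).as_matrix()
def go(x,y,z,jawyaw=None):
    o=arm.get_obs(); M=toolR(o); d=np.array([x,y,z])-o['ee_pos']
    print("at",o['ee_pos'].round(1),"t",round(o['t'],2),"w",round(o['width'],2),"F",o['wrist_force'].round(1))
    a=np.arctan2(M[1,0],M[0,0]); print("jaw yaw",a.round(3),"shift cm",(M.T@d/10).round(2),"norm mm",np.linalg.norm(d).round(0))
    if jawyaw is not None:
        e=(jawyaw-a+np.pi/2)%np.pi-np.pi/2; print("spin deg",np.degrees(-e if M[2,1]<0 else e).round(2))
E
python3 - <<'E'
from h import *
from fit import *
print(toolR().round(3))
p=np.array([589.25,-175.5]); yaw=-.29
piv=p+100*np.array([np.cos(yaw),np.sin(yaw)]); print("pivot",piv)
import itertools
# pin: net points both views
pin=np.array([649.5,-208]); v=pin-piv; print("r",np.hypot(*v),"theta",np.arctan2(v[1],v[0])-np.pi-yaw+2*np.pi)
# triangulate from clicks: handle ends / pin top
k=3.3
sc=lambda u,v,x0,y0:(x0+u/k-.5,y0+v/k-.5)
print("handle near end", tri([("side",P("side",[[575,176,82]])[0]),("top",P("top",[[575,176,82]])[0])]))
print("pin", tri([("side",sc(250,67,190,80)),("top",sc(657,117,190,130))]), "handle end +y?",tri([("side",sc(207,341,190,80)),("top",sc(243,216,190,130))]),tri([("side",sc(168,438,190,80)),("top",sc(96,227,190,130))]))
go(647,-175,140)
E
```

```text
[[ 0.446  0.     0.895]
 [-0.895  0.     0.446]
 [-0.    -1.     0.   ]]
pivot [ 685.07438755 -204.09522251]
r 35.78804740259757 theta 0.3993260760111621
handle near end [575. 176.  82.]
pin [ 649.68109161 -205.95218203  122.67120769] handle end +y? [581.48373919 117.39311763  81.72890671] [571.93246376 234.37183193  96.32394709]
at [ 289.6 -581.9  231.3] t 1.4 w 1.0 F [ 0.1 -0.7 -0.7]
jaw yaw -1.109 shift cm [-20.51   9.13  50.12] norm mm 549.0
```

Heights check out: pin top about 122 mm against 121 in the text, handle about 82 against 82. The keeper is at about 0.40 rad. I'll shut the fingers and spin to jaw yaw -0.75.

```bash
python3 -m creep '[{"spin":-6.9,"hand":0},{"spin":-6.9,"hand":0},{"spin":-6.9,"hand":0},{"hand":0},{"hand":0}]' 40; python3 -c "
from h import *
go(626,-186,150,-.75)"
```

```text
at [ 289.6 -581.9  231.3] t 1.4 w 1.0 F [ 0.1 -0.7 -0.7]
jaw yaw -1.109 shift cm [-20.46   8.13  47.75] norm mm 526.0
spin deg -20.57schema error: expected keys x, y, z, spin, hand
```

```bash
python3 -m creep '[{"x":0,"y":0,"z":0,"spin":-6.9,"hand":0},{"x":0,"y":0,"z":0,"spin":-6.9,"hand":0},{"x":0,"y":0,"z":0,"spin":-6.9,"hand":0},{"x":0,"y":0,"z":0,"spin":0,"hand":0},{"x":0,"y":0,"z":0,"spin":0,"hand":0}]' 40; python3 -c "
from h import *
go(626,-186,150,-.75)"
```

```text
t: 1.82
ee_pos: [289.6, -581.9, 231.3]
tool_rot: [0.66, -0.66, 0.254, -0.254]
wrist_force: [-0.1, -0.3, 0.4]
width: 0.299
at [ 289.6 -581.9  231.3] t 1.82 w 0.3 F [-0.1 -0.3  0.4]
jaw yaw -0.736 shift cm [-1.63  8.13 51.93] norm mm 526.0
spin deg 0.82
```

```bash
python3 -m creep '[{"x":-0.1,"y":0.3,"z":4,"spin":0,"hand":0},{"x":-0.1,"y":0.3,"z":4,"spin":0,"hand":0},{"x":-0.1,"y":0.3,"z":4,"spin":0,"hand":0},{"x":-0.1,"y":0.3,"z":4,"spin":0,"hand":0},{"x":-0.1,"y":0.3,"z":4,"spin":0,"hand":0}]';  python3 -m creep '[{"x":-0.1,"y":0.3,"z":4,"spin":0,"hand":0},{"x":-0.1,"y":0.3,"z":4,"spin":0,"hand":0},{"x":-0.1,"y":0.3,"z":4,"spin":0,"hand":0},{"x":-0.1,"y":0.3,"z":4,"spin":0,"hand":0},{"x":-0.1,"y":0.3,"z":4,"spin":0,"hand":0}]'; python3 -c "
from h import *
go(626,-186,150,-.75)"
```

```text
t: 2.23
ee_pos: [420.6, -433.5, 216.6]
tool_rot: [-0.654, 0.658, -0.263, 0.265]
wrist_force: [0.4, -1.7, 0.2]
width: -0.001
t: 2.65
ee_pos: [561.0, -279.6, 201.5]
tool_rot: [-0.652, 0.656, -0.268, 0.271]
wrist_force: [-0.0, -0.9, 0.5]
width: 0.001
at [ 561.  -279.6  201.5] t 2.65 w 0.0 F [-0.  -0.9  0.5]
jaw yaw -0.782 shift cm [-2.02  5.1  11.24] norm mm 125.0
spin deg -1.84
```

```bash
python3 -m creep '[{"x":-0.6,"y":0,"z":3.8,"spin":-1,"hand":0},{"x":-0.7,"y":0.6,"z":3.8,"spin":-0.8,"hand":0},{"x":-0.7,"y":1.5,"z":3.6,"spin":0,"hand":0},{"x":0,"y":1.5,"z":0,"spin":0,"hand":0},{"x":0,"y":1.5,"z":0,"spin":0,"hand":0}]'; python3 -c "
from h import *
print(toolR().round(3))
go(626,-186,99,-.75)"
```

```text
t: 3.07
ee_pos: [634.7, -174.0, 153.1]
tool_rot: [-0.656, 0.659, -0.255, 0.266]
wrist_force: [-1.2, 0.5, -0.1]
width: -0.003
[[ 0.728  0.013  0.685]
 [-0.685 -0.01   0.728]
 [ 0.016 -1.     0.001]]
at [ 634.7 -174.   153.1] t 3.07 w -0.0 F [-1.2  0.5 -0.1]
jaw yaw -0.755 shift cm [ 0.1   5.41 -1.48] norm mm 56.0
spin deg -0.28
```

```bash
python3 -m creep '[{"x":0,"y":1.5,"z":-0.8,"spin":0,"hand":0},{"x":0,"y":1.5,"z":-0.7,"spin":0,"hand":0},{"x":0,"y":1.4,"z":0,"spin":0,"hand":0},{"x":0,"y":1.0,"z":0,"spin":0,"hand":0},{"x":0,"y":0,"z":0,"spin":0,"hand":0}]'; python3 -c "
from h import *
print(toolR().round(3))
go(636,-195,99,-.75)
go(642.8,-213.7,99)
im=arm.camera('side'); cv2.imwrite('pics/s1.png',cv2.resize(im[60:220,180:380,::-1],None,fx=3.5,fy=3.5))"
```

```text
t: 3.48
ee_pos: [624.6, -181.9, 92.8]
tool_rot: [-0.655, 0.658, -0.259, 0.267]
wrist_force: [-1.1, 0.2, -1.6]
width: -0.001
[[ 0.723  0.009  0.691]
 [-0.691 -0.008  0.723]
 [ 0.012 -1.     0.001]]
at [ 624.6 -181.9   92.8] t 3.48 w -0.0 F [-1.1  0.2 -1.6]
jaw yaw -0.762 shift cm [ 1.73 -0.6  -0.16] norm mm 18.0
spin deg -0.71
at [ 624.6 -181.9   92.8] t 3.48 w -0.0 F [-1.1  0.2 -1.6]
jaw yaw -0.762 shift cm [ 3.52 -0.58 -1.04] norm mm 37.0
```

View pics/s1.png

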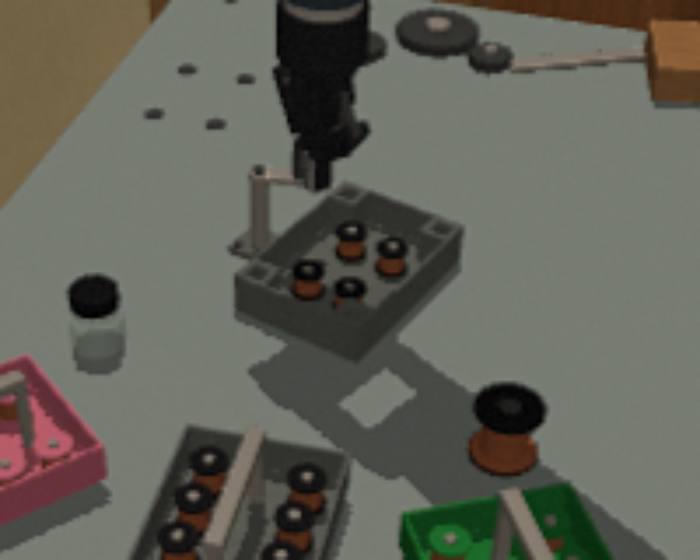

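The shut fingers stand just beside the pin, at about (315,180) in the zoomed picture. Now I'll push slowly along the arc.

```bash
python3 -m creep '[{"x":0.7,"y":-0.3,"z":-0.1,"spin":0,"hand":0},{"x":0.7,"y":-0.2,"z":-0.1,"spin":0,"hand":0},{"x":0.7,"y":0,"z":-0.3,"spin":0,"hand":0},{"x":0.7,"y":0,"z":-0.3,"spin":0,"hand":0},{"x":0.5,"y":0,"z":-0.3,"spin":0,"hand":0}]'; python3 -c "
from h import *
go(642.8,-213.7,99)
go(661.5,-225.2,99)
"
```

```text
t: 3.95
ee_pos: [642.3, -214.7, 102.1]
tool_rot: [-0.655, 0.658, -0.26, 0.267]
wrist_force: [-0.3, 2.1, 0.1]
width: 0.001
at [ 642.3 -214.7  102.1] t 3.95 w 0.0 F [-0.3  2.1  0.1]
jaw yaw -0.763 shift cm [-0.04  0.31  0.1 ] norm mm 3.0
at [ 642.3 -214.7  102.1] t 3.95 w 0.0 F [-0.3  2.1  0.1]
jaw yaw -0.763 shift cm [2.11 0.33 0.56] norm mm 22.0
```

```bash
python3 -m creep '[{"x":0.5,"y":0,"z":-0.1,"spin":0,"hand":0},{"x":0.6,"y":0,"z":0.1,"spin":0,"hand":0},{"x":0.5,"y":0,"z":0.3,"spin":0,"hand":0},{"x":0.3,"y":0,"z":0.2,"spin":0,"hand":0},{"x":0,"y":0,"z":0,"spin":0,"hand":0}]'; python3 -c "
from h import *
go(661.5,-225.2,99)
im=arm.camera('side'); cv2.imwrite('pics/s2.png',cv2.resize(im[60:220,180:380,::-1],None,fx=3.5,fy=3.5))"
```

```text
t: 4.37
ee_pos: [662.9, -228.2, 104.4]
tool_rot: [-0.654, 0.658, -0.259, 0.269]
wrist_force: [-0.8, 0.8, -0.9]
width: 0.003
at [ 662.9 -228.2  104.4] t 4.37 w 0.0 F [-0.8  0.8 -0.9]
jaw yaw -0.765 shift cm [-0.32  0.53  0.12] norm mm 6.0
```

View pics/s2.png

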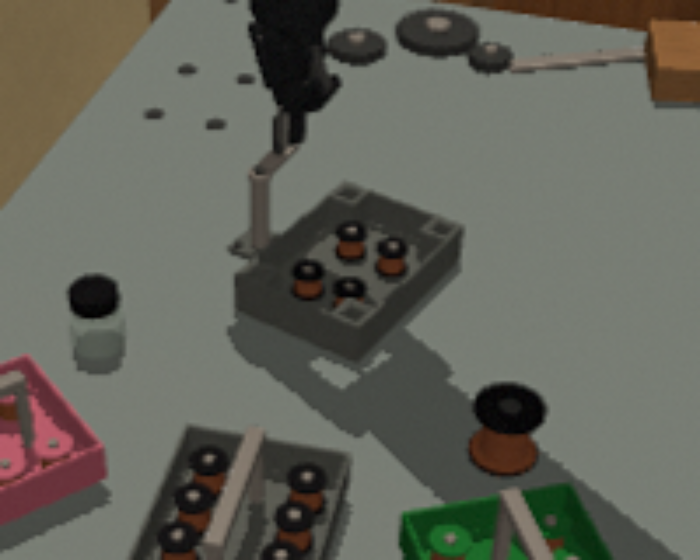

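The keeper now points away from the tray (tip towards the gripper at about (290,150)). I'll back off, rise and turn.

```bash
python3 -m creep '[{"x":-1.5,"y":0,"z":0,"spin":0,"hand":0},{"x":-1.5,"y":-1.5,"z":0,"spin":0,"hand":0},{"x":0,"y":-3,"z":0,"spin":-6.7,"hand":0},{"x":0,"y":-2.5,"z":0,"spin":-6.7,"hand":1},{"x":0,"y":-1,"z":0,"spin":-6.7,"hand":1}]';python3 -m creep '[{"x":0,"y":0,"z":0,"spin":-6.7,"hand":1},{"x":0,"y":0,"z":0,"spin":-6.7,"hand":1},{"x":0,"y":0,"z":0,"spin":-6.7,"hand":1},{"x":0,"y":0,"z":0,"spin":-6,"hand":1},{"x":0,"y":0,"z":0,"spin":0,"hand":1}]'; python3 -c "
from h import *
im=arm.camera('top'); cv2.imwrite('pics/t2.png',cv2.resize(im[110:290,190:430,::-1],None,fx=3,fy=3))
print(arm.spot_point('top','keeper_pin'))
print(toolR().round(3))
go(575.6,175.8,150,.062)
"
```

```text
t: 4.83
ee_pos: [638.7, -203.9, 183.0]
tool_rot: [-0.691, 0.695, -0.137, 0.144]
wrist_force: [0.3, -0.0, 0.0]
width: 0.271
t: 5.25
ee_pos: [643.4, -204.2, 192.5]
tool_rot: [-0.7, 0.712, 0.038, -0.021]
wrist_force: [0.7, -0.5, -0.8]
width: 0.974
[{'at': [677.7, -238.9, 120.4], 'score': 0.61}]
[[ 0.997  0.024 -0.08 ]
 [ 0.08  -0.016  0.997]
 [ 0.023 -1.    -0.017]]
at [ 643.2 -204.2  192.3] t 5.35 w 1.0 F [ 0.1  0.6 -0.5]
jaw yaw 0.08 shift cm [-3.8   3.47 38.49] norm mm 388.0
spin deg 1.04
```

View pics/t2.png

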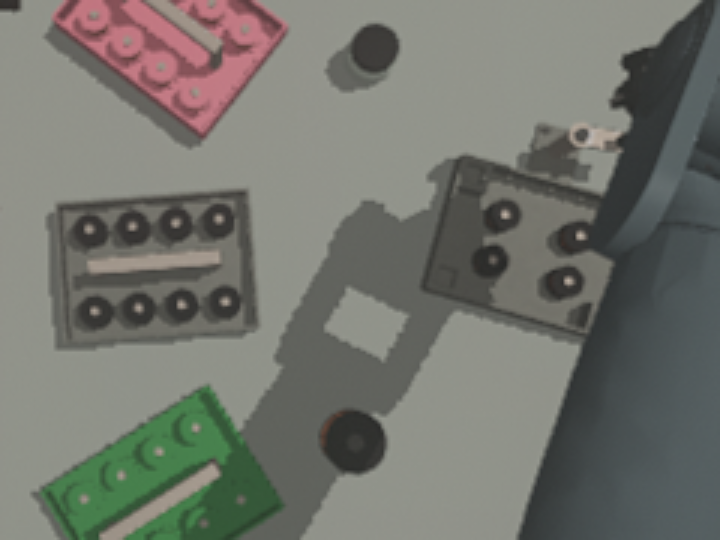

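The spool, jar and look-alikes are undisturbed. The keeper at (600,135) points towards the arm, and its pin at (677.7, -238.9) gives about 1.66 rad. Now to the handle.

```bash
python3 -m creep '[{"x":-0.4,"y":0,"z":3.8,"spin":0,"hand":1},{"x":-0.4,"y":0,"z":3.8,"spin":0,"hand":1},{"x":-0.4,"y":0,"z":3.8,"spin":0,"hand":1},{"x":-0.4,"y":0,"z":3.8,"spin":0,"hand":1},{"x":-0.4,"y":0,"z":3.8,"spin":0,"hand":1}]';  python3 -m creep '[{"x":-0.4,"y":0.3,"z":3.8,"spin":0,"hand":1},{"x":-0.4,"y":0.3,"z":3.8,"spin":0,"hand":1},{"x":-0.4,"y":0.3,"z":3.8,"spin":0,"hand":1},{"x":-0.4,"y":0.3,"z":3.0,"spin":0,"hand":1},{"x":-0.4,"y":0.3,"z":0,"spin":0,"hand":1}]'; python3 -c "
from h import *
print(toolR().round(3))
go(575.6,175.8,110,.062)
"
```

```text
t: 5.77
ee_pos: [610.1, -17.7, 188.4]
tool_rot: [-0.7, 0.714, 0.029, -0.009]
wrist_force: [0.8, -0.3, 1.3]
width: 0.999
t: 6.18
ee_pos: [580.6, 137.5, 170.6]
tool_rot: [-0.7, 0.713, 0.028, -0.005]
wrist_force: [1.2, -0.2, 0.4]
width: 1.001
[[ 0.998  0.033 -0.046]
 [ 0.046 -0.017  0.999]
 [ 0.032 -0.999 -0.019]]
at [580.6 137.5 170.6] t 6.18 w 1.0 F [ 1.2 -0.2  0.4]
jaw yaw 0.046 shift cm [-0.52  5.98  3.96] norm mm 72.0
spin deg -0.9
```

```bash
python3 -m creep '[{"x":-0.2,"y":0,"z":2,"spin":-0.9,"hand":1},{"x":-0.2,"y":0,"z":1.5,"spin":0,"hand":1},{"x":0,"y":3,"z":0.3,"spin":0,"hand":1},{"x":0,"y":2,"z":0,"spin":0,"hand":1},{"x":0,"y":0,"z":0,"spin":0,"hand":1}]'; python3 -c "
from h import *
from fit import *
print(toolR().round(3))
go(575.6,175.8,64,.062)
for n in ('top','side'):
    im=arm.camera(n)
    for f in (arm.spot_point,arm.recognise):
        print(n,[(d['at'],d['score']) for d in f(n,'tray_handle')])
cv2.imwrite('pics/s3.png',cv2.resize(im[120:280,170:330,::-1],None,fx=3.5,fy=3.5))
"
```

```text
t: 6.6
ee_pos: [575.8, 178.8, 119.5]
tool_rot: [-0.7, 0.713, 0.033, -0.007]
wrist_force: [-0.3, 0.3, -1.3]
width: 1.0
[[ 0.998  0.038 -0.056]
 [ 0.056 -0.017  0.998]
 [ 0.037 -0.999 -0.019]]
at [575.8 178.8 119.5] t 6.6 w 1.0 F [-0.3  0.3 -1.3]
jaw yaw 0.056 shift cm [-0.24  5.55 -0.2 ] norm mm 56.0
spin deg -0.32
top [([808.3, 159.3, 80.5], 0.82), ([576.1, 172.3, 83.6], 0.8), ([664.7, 435.0, 85.1], 0.59), ([678.9, -236.6, 119.2], 0.34)]
top [([805.6, 159.3, 27.2], 0.87), ([661.8, 438.8, 29.3], 0.82), ([546.8, 109.9, 14.1], 0.76), ([371.2, 100.5, 16.2], 0.7)]
side [([806.6, 165.4, 80.7], 0.98), ([664.4, 432.1, 88.4], 0.95), ([367.3, 172.7, 81.4], 0.86), ([577.4, 179.6, 80.0], 0.58)]
side [([661.2, 438.7, 37.1], 0.96), ([360.7, 185.0, 38.4], 0.81), ([573.2, 193.8, 31.3], 0.67), ([798.9, 171.4, 36.5], 0.6)]
```

View pics/s3.png

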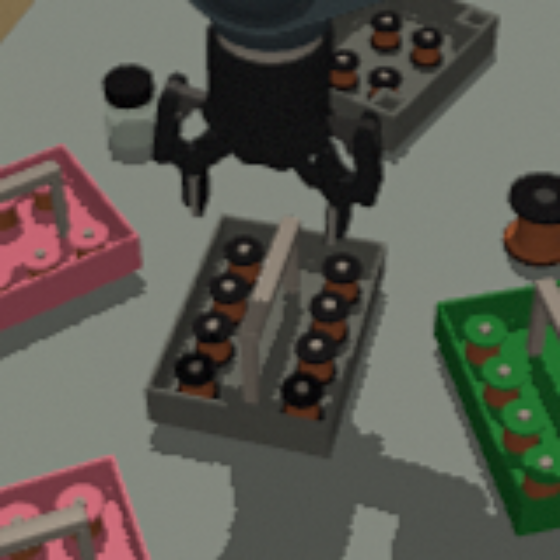

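The fingers straddle the handle bar at the right place. The tool has picked up about 0.04 rad of tilt from motion lag. A quick vertical test will show what changes it.

```bash
python3 -m creep '[{"x":0,"y":-4,"z":0,"spin":0,"hand":1},{"x":0,"y":-4,"z":0,"spin":0,"hand":1},{"x":0,"y":0,"z":0,"spin":0,"hand":1},{"x":0,"y":0,"z":0,"spin":0,"hand":1},{"x":0,"y":0,"z":0,"spin":0,"hand":1}]'; python3 -c "
from h import *
print(toolR().round(4)[:,1]);go(575.6,175.8,64,.062)
";python3 -m creep '[{"x":0,"y":1,"z":0,"spin":0,"hand":1},{"x":0,"y":1,"z":0,"spin":0,"hand":1},{"x":0,"y":1,"z":0,"spin":0,"hand":1},{"x":0,"y":1,"z":0,"spin":0,"hand":1},{"x":0,"y":1,"z":0,"spin":0,"hand":1}]'; python3 -c "
from h import *
print(toolR().round(4)[:,1]);go(575.6,175.8,64,.062)
"
```

```text
t: 7.32
ee_pos: [576.7, 178.7, 211.8]
tool_rot: [-0.701, 0.713, 0.037, -0.001]
wrist_force: [1.2, 0.2, -0.2]
width: 1.0
[ 0.0509 -0.0153 -0.9986]
at [576.7 178.7 211.8] t 7.32 w 1.0 F [ 1.2  0.2 -0.2]
jaw yaw 0.053 shift cm [-0.87 14.76 -0.02] norm mm 148.0
spin deg -0.5
t: 7.73
ee_pos: [578.8, 177.3, 155.9]
tool_rot: [-0.701, 0.713, 0.036, -0.001]
wrist_force: [0.5, -0.6, -0.2]
width: 0.998
[ 0.0495 -0.0155 -0.9987]
at [578.8 177.3 155.9] t 7.73 w 1.0 F [ 0.5 -0.6 -0.2]
jaw yaw 0.052 shift cm [-0.77  9.16  0.03] norm mm 92.0
spin deg -0.56
```

Fast upward moves add tilt, slow ones don't. So I'll go up slowly and down fast to remove it.

```bash
python3 -m creep '[{"x":0,"y":-1,"z":0,"spin":0,"hand":1},{"x":0,"y":-1,"z":0,"spin":0,"hand":1},{"x":0,"y":-1,"z":0,"spin":0,"hand":1},{"x":0,"y":-1,"z":0,"spin":0,"hand":1},{"x":0,"y":-1,"z":0,"spin":0,"hand":1}]'; python3 -m creep '[{"x":0,"y":-1,"z":0,"spin":0,"hand":1},{"x":0,"y":-1,"z":0,"spin":0,"hand":1},{"x":0,"y":-1,"z":0,"spin":0,"hand":1},{"x":0,"y":-1,"z":0,"spin":0,"hand":1},{"x":0,"y":0,"z":0,"spin":0,"hand":1}]';python3 -c "
from h import *
print(toolR().round(4)[:,1]);go(575.6,175.8,64,.062)
";python3 -m creep '[{"x":0,"y":4,"z":0,"spin":0,"hand":1},{"x":0,"y":4,"z":0,"spin":0,"hand":1},{"x":0,"y":0,"z":0,"spin":0,"hand":1},{"x":0,"y":0,"z":0,"spin":0,"hand":1},{"x":0,"y":0,"z":0,"spin":0,"hand":1}]'; python3 -c "
from h import *
print(toolR().round(4)[:,1]);go(575.6,175.8,64,.062)
"
```

```text
t: 8.15
ee_pos: [572.4, 177.6, 201.6]
tool_rot: [-0.7, 0.713, 0.03, -0.006]
wrist_force: [0.0, 0.2, -0.1]
width: 0.999
t: 8.57
ee_pos: [573.7, 178.9, 254.3]
tool_rot: [-0.701, 0.713, 0.035, -0.002]
wrist_force: [0.4, 0.2, 0.9]
width: 0.999
[ 0.0481 -0.0157 -0.9987]
at [573.7 178.9 254.3] t 8.57 w 1.0 F [0.4 0.2 0.9]
jaw yaw 0.052 shift cm [-0.72 19.02  0.02] norm mm 190.0
spin deg -0.55
t: 8.98
ee_pos: [580.5, 178.2, 178.5]
tool_rot: [-0.701, 0.712, 0.038, 0.002]
wrist_force: [-0.1, -0.3, 1.0]
width: 1.003
[ 0.0568 -0.0145 -0.9983]
at [580.5 178.2 178.5] t 8.98 w 1.0 F [-0.1 -0.3  1. ]
jaw yaw 0.053 shift cm [-1.140e+00  1.141e+01 -1.000e-02] norm mm 115.0
spin deg -0.54
```

```bash
python3 -m creep '[{"x":0,"y":-3,"z":0,"spin":0,"hand":1},{"x":0,"y":-2,"z":0,"spin":0,"hand":1},{"x":0,"y":-1,"z":0,"spin":0,"hand":1},{"x":0,"y":-0.5,"z":0,"spin":0,"hand":1},{"x":0,"y":-0.2,"z":0,"spin":0,"hand":1}]'; python3 -c "
from h import *
print(toolR().round(4)[:,1],arm.get_obs()['joint_pos'].round(3));go(575.6,175.8,64,.062)
";python3 -m creep '[{"x":0,"y":3,"z":0,"spin":0,"hand":1},{"x":0,"y":2,"z":0,"spin":0,"hand":1},{"x":0,"y":1,"z":0,"spin":0,"hand":1},{"x":0,"y":0.5,"z":0,"spin":0,"hand":1},{"x":0,"y":0.2,"z":0,"spin":0,"hand":1}]'; python3 -c "
from h import *
print(toolR().round(4)[:,1],arm.get_obs()['joint_pos'].round(3));go(575.6,175.8,64,.062)
"
```

```text
t: 9.4
ee_pos: [578.0, 179.6, 255.2]
tool_rot: [-0.701, 0.712, 0.041, 0.004]
wrist_force: [0.1, 0.1, 0.3]
width: 1.001
[ 0.0633 -0.0137 -0.9979] [ 0.123  0.089  1.69  -0.022  1.301  0.076]
at [578.  179.6 255.2] t 9.4 w 1.0 F [0.1 0.1 0.3]
jaw yaw 0.053 shift cm [-1.45 19.07 -0.04] norm mm 191.0
spin deg -0.53
t: 9.82
ee_pos: [584.8, 179.1, 190.6]
tool_rot: [-0.701, 0.712, 0.044, 0.007]
wrist_force: [-0.7, -0.1, -0.8]
width: 1.0
[ 0.0718 -0.0126 -0.9973] [ 0.121  0.159  1.736 -0.023  1.177  0.077]
at [584.8 179.1 190.6] t 9.82 w 1.0 F [-0.7 -0.1 -0.8]
jaw yaw 0.053 shift cm [-1.84 12.57 -0.07] norm mm 127.0
spin deg -0.52
```

```bash
python3 -m creep '[{"x":0,"y":-0.3,"z":0,"spin":0,"hand":1},{"x":0,"y":-0.8,"z":0,"spin":0,"hand":1},{"x":0,"y":-1.5,"z":0,"spin":0,"hand":1},{"x":0,"y":-2.2,"z":0,"spin":0,"hand":1},{"x":0,"y":-3,"z":0,"spin":0,"hand":1}]'; python3 -c "
from h import *
print(toolR().round(4)[:,1],arm.get_obs()['joint_pos'].round(3));go(575.6,175.8,64,.062)
";python3 -m creep '[{"x":0,"y":0,"z":0,"spin":0,"hand":1},{"x":0,"y":0,"z":0,"spin":0,"hand":1},{"x":0,"y":0.5,"z":0,"spin":0,"hand":1},{"x":0,"y":0.5,"z":0,"spin":0,"hand":1},{"x":0,"y":0.5,"z":0,"spin":0,"hand":1}]'; python3 -c "
from h import *
print(toolR().round(4)[:,1],arm.get_obs()['joint_pos'].round(3));go(575.6,175.8,64,.062)
"
```

```text
t: 10.23
ee_pos: [576.0, 179.5, 266.3]
tool_rot: [-0.701, 0.712, 0.039, 0.002]
wrist_force: [0.3, 0.3, 0.3]
width: 0.998
[ 0.0588 -0.0143 -0.9982] [ 0.124  0.079  1.681 -0.022  1.325  0.076]
at [576.  179.5 266.3] t 10.23 w 1.0 F [0.3 0.3 0.3]
jaw yaw 0.053 shift cm [-1.23e+00  2.02e+01 -2.00e-02] norm mm 202.0
spin deg -0.53
t: 10.65
ee_pos: [582.3, 180.5, 266.0]
tool_rot: [-0.702, 0.711, 0.048, 0.011]
wrist_force: [-0.2, 0.2, -0.2]
width: 0.999
[ 0.0826 -0.0112 -0.9965] [ 0.124  0.08   1.681 -0.022  1.3    0.076]
at [582.3 180.5 266. ] t 10.65 w 1.0 F [-0.2  0.2 -0.2]
jaw yaw 0.053 shift cm [-2.35 20.08 -0.12] norm mm 202.0
spin deg -0.5
```

```bash
Z='[{"x":0,"y":0,"z":0,"spin":0,"hand":1},{"x":0,"y":0,"z":0,"spin":0,"hand":1},{"x":0,"y":0,"z":0,"spin":0,"hand":1},{"x":0,"y":0,"z":0,"spin":0,"hand":1},{"x":0,"y":0,"z":0,"spin":0,"hand":1}]' ; python3 -m creep '[{"x":0,"y":0,"z":0,"spin":0,"hand":1},{"x":0,"y":0,"z":0,"spin":0,"hand":1},{"x":0,"y":0,"z":0,"spin":0,"hand":1},{"x":0,"y":0,"z":0,"spin":0,"hand":1},{"x":0,"y":0,"z":0,"spin":0,"hand":1}]'; python3 -c "
from h import *
print(toolR().round(4)[:,1],arm.get_obs()['joint_pos'].round(3),arm.get_obs()['joint_velocities'].round(3));go(575.6,175.8,64,.062)
"; python3 -m creep '[{"x":0,"y":0,"z":0,"spin":0,"hand":1},{"x":0,"y":0,"z":0,"spin":0,"hand":1},{"x":0,"y":0,"z":0,"spin":0,"hand":1},{"x":0,"y":0,"z":0,"spin":0,"hand":1},{"x":0,"y":0,"z":0,"spin":0,"hand":1}]'; python3 -c "
from h import *
print(toolR().round(4)[:,1],arm.get_obs()['joint_pos'].round(3));go(575.6,175.8,64,.062)
"
```

```text
t: 11.07
ee_pos: [579.9, 180.0, 259.6]
tool_rot: [-0.701, 0.711, 0.044, 0.007]
wrist_force: [0.7, 0.0, 0.6]
width: 1.004
[ 0.0723 -0.0125 -0.9973] [ 0.124  0.085  1.687 -0.022  1.299  0.076] [ 0.002  0.004  0.004 -0.001  0.001 -0.001]
at [579.9 180.  259.6] t 11.07 w 1.0 F [0.7 0.  0.6]
jaw yaw 0.053 shift cm [-1.85 19.48 -0.08] norm mm 196.0
spin deg -0.51
t: 11.48
ee_pos: [580.1, 180.0, 259.8]
tool_rot: [-0.701, 0.711, 0.044, 0.007]
wrist_force: [0.1, -0.3, 0.5]
width: 1.004
[ 0.0726 -0.0125 -0.9973] [ 0.124  0.085  1.687 -0.022  1.299  0.076]
at [580.1 180.  259.8] t 11.48 w 1.0 F [ 0.1 -0.3  0.5]
jaw yaw 0.053 shift cm [-1.87 19.5  -0.08] norm mm 196.0
spin deg -0.51
```

```bash
cat > s.py <<'E'
from h import *
o=arm.get_obs(); q=o['joint_pos']
print("tool y",toolR(o).round(4)[:2,1],"pitchsum",(np.pi-q[1]-q[2]-q[4]).round(4),"q",q.round(3),"v",o['joint_velocities'].round(2)); go(575.6,175.8,64,.062)
E
python3 -m creep '[{"x":0,"y":0.5,"z":0,"spin":0,"hand":1},{"x":0,"y":0.5,"z":0,"spin":0,"hand":1},{"x":0,"y":0.5,"z":0,"spin":0,"hand":1},{"x":0,"y":0.5,"z":0,"spin":0,"hand":1},{"x":0,"y":0.5,"z":0,"spin":0,"hand":1}]'; python3 s.py; python3 -m creep '[{"x":0,"y":0,"z":0,"spin":0,"hand":1},{"x":0,"y":0,"z":0,"spin":0,"hand":1},{"x":0,"y":0,"z":0,"spin":0,"hand":1},{"x":-1,"y":0,"z":0,"spin":0,"hand":1},{"x":-1,"y":0,"z":0,"spin":0,"hand":1}]'; python3 s.py;  python3 -m creep '[{"x":0,"y":0,"z":0,"spin":0,"hand":1},{"x":0,"y":0,"z":0,"spin":0,"hand":1},{"x":0,"y":0,"z":0,"spin":0,"hand":1},{"x":0,"y":0,"z":0,"spin":0,"hand":1},{"x":0,"y":0,"z":0,"spin":0,"hand":1}]'; python3 s.py
```

```text
t: 11.9
ee_pos: [582.6, 179.8, 233.8]
tool_rot: [-0.701, 0.711, 0.045, 0.008]
wrist_force: [-0.3, 0.2, -1.0]
width: 0.999
tool y [ 0.075  -0.0122] pitchsum 0.0729 q [ 0.123  0.111  1.707 -0.022  1.251  0.076] v [-0.    0.07  0.05  0.   -0.12  0.  ]
at [582.6 179.8 233.8] t 11.9 w 1.0 F [-0.3  0.2 -1. ]
jaw yaw 0.053 shift cm [-1.98 16.89 -0.09] norm mm 170.0
spin deg -0.51
t: 12.32
ee_pos: [562.5, 178.3, 229.9]
tool_rot: [-0.701, 0.712, 0.044, 0.007]
wrist_force: [-0.5, -0.6, -0.4]
width: 0.998
tool y [ 0.0721 -0.0126] pitchsum 0.0699 q [ 0.124  0.07   1.758 -0.023  1.243  0.079] v [ 0.01 -0.27  0.29 -0.   -0.04  0.02]
at [562.5 178.3 229.9] t 12.32 w 1.0 F [-0.5 -0.6 -0.4]
jaw yaw 0.052 shift cm [ 0.11 16.64 -0.05] norm mm 166.0
spin deg -0.55
t: 12.73
ee_pos: [561.8, 178.5, 231.0]
tool_rot: [-0.701, 0.711, 0.045, 0.008]
wrist_force: [-1.1, 0.0, -0.6]
width: 1.0
tool y [ 0.0741 -0.0123] pitchsum 0.072 q [ 0.125  0.066  1.76  -0.023  1.243  0.079] v [-0.    0.   -0.01  0.   -0.   -0.  ]
at [561.8 178.5 231. ] t 12.73 w 1.0 F [-1.1  0.  -0.6]
jaw yaw 0.053 shift cm [ 0.13 16.76 -0.07] norm mm 168.0
spin deg -0.52
```

```bash
python3 -m creep '[{"x":-4,"y":0,"z":0,"spin":0,"hand":1},{"x":-4,"y":0,"z":0,"spin":0,"hand":1},{"x":0,"y":0,"z":0,"spin":0,"hand":1},{"x":0,"y":0,"z":0,"spin":0,"hand":1},{"x":0,"y":0,"z":0,"spin":0,"hand":1}]'; python3 s.py; python3 -m creep '[{"x":4,"y":0,"z":0,"spin":0,"hand":1},{"x":4,"y":0,"z":0,"spin":0,"hand":1},{"x":0,"y":0,"z":0,"spin":0,"hand":1},{"x":0,"y":0,"z":0,"spin":0,"hand":1},{"x":0,"y":0,"z":0,"spin":0,"hand":1}]'; python3 s.py
```

```text
t: 13.15
ee_pos: [478.6, 173.5, 219.9]
tool_rot: [-0.701, 0.712, 0.041, 0.005]
wrist_force: [0.7, 0.2, 0.1]
width: 0.999
tool y [ 0.066  -0.0135] pitchsum 0.0636 q [ 0.136 -0.115  1.959 -0.024  1.235  0.092] v [-0.   -0.01 -0.01 -0.   -0.01  0.  ]
at [478.6 173.5 219.9] t 13.15 w 1.0 F [0.7 0.2 0.1]
jaw yaw 0.052 shift cm [ 8.66 16.2  -0.  ] norm mm 184.0
spin deg -0.57
t: 13.57
ee_pos: [562.7, 177.5, 222.0]
tool_rot: [-0.701, 0.712, 0.04, 0.004]
wrist_force: [0.3, 1.2, -0.5]
width: 0.999
tool y [ 0.0621 -0.0141] pitchsum 0.0599 q [ 0.123  0.083  1.759 -0.023  1.24   0.079] v [ 0.    0.03 -0.03  0.    0.01 -0.  ]
at [562.7 177.5 222. ] t 13.57 w 1.0 F [ 0.3  1.2 -0.5]
jaw yaw 0.052 shift cm [ 0.3  15.85  0.04] norm mm 158.0
spin deg -0.6
```

Fast radial moves reduce the tilt by about 0.012 per cycle. I'll repeat them.

```bash
python3 -m creep '[{"x":-4,"y":0,"z":0,"spin":0,"hand":1},{"x":-4,"y":0,"z":0,"spin":0,"hand":1},{"x":0,"y":0,"z":0,"spin":0,"hand":1},{"x":0,"y":0,"z":0,"spin":0,"hand":1},{"x":0,"y":0,"z":0,"spin":0,"hand":1}]'; python3 -m creep '[{"x":4,"y":0,"z":0,"spin":0,"hand":1},{"x":4,"y":0,"z":0,"spin":0,"hand":1},{"x":0,"y":0,"z":0,"spin":0,"hand":1},{"x":0,"y":0,"z":0,"spin":0,"hand":1},{"x":0,"y":0,"z":0,"spin":0,"hand":1}]';python3 -m creep '[{"x":-4,"y":0,"z":0,"spin":0,"hand":1},{"x":-4,"y":0,"z":0,"spin":0,"hand":1},{"x":0,"y":0,"z":0,"spin":0,"hand":1},{"x":4,"y":0,"z":0,"spin":0,"hand":1},{"x":4,"y":0,"z":0,"spin":0,"hand":1}]'; python3 -m creep '[{"x":0,"y":0,"z":0,"spin":0,"hand":1},{"x":-4,"y":0,"z":0,"spin":0,"hand":1},{"x":-4,"y":0,"z":0,"spin":0,"hand":1},{"x":0,"y":0,"z":0,"spin":0,"hand":1},{"x":4,"y":0,"z":0,"spin":0,"hand":1}]';python3 s.py
```

```text
t: 13.98
ee_pos: [478.7, 172.8, 213.3]
tool_rot: [-0.701, 0.712, 0.038, 0.002]
wrist_force: [0.5, -0.0, 0.5]
width: 0.999
t: 14.4
ee_pos: [561.8, 177.0, 216.4]
tool_rot: [-0.701, 0.712, 0.037, 0.002]
wrist_force: [1.0, -0.8, -0.2]
width: 0.999
t: 14.82
ee_pos: [550.9, 177.1, 210.3]
tool_rot: [-0.701, 0.713, 0.034, -0.003]
wrist_force: [1.4, -0.6, 0.6]
width: 1.001
t: 15.23
ee_pos: [506.3, 174.5, 203.8]
tool_rot: [-0.7, 0.713, 0.031, -0.006]
wrist_force: [0.7, -0.3, 0.3]
width: 0.999
tool y [ 0.0359 -0.0171] pitchsum 0.0333 q [ 0.13  -0.014  1.893 -0.023  1.229  0.085] v [-0.08  1.14 -1.16  0.   -0.04 -0.08]
at [506.3 174.5 203.8] t 15.23 w 1.0 F [ 0.7 -0.3  0.3]
jaw yaw 0.053 shift cm [ 6.44 14.21  0.03] norm mm 156.0
spin deg -0.49
```

```bash
python3 -m creep '[{"x":4,"y":0,"z":0,"spin":0,"hand":1},{"x":0,"y":0,"z":0,"spin":0,"hand":1},{"x":-4,"y":0,"z":0,"spin":0,"hand":1},{"x":-4,"y":0,"z":0,"spin":0,"hand":1},{"x":0,"y":0,"z":0,"spin":0,"hand":1}]'; python3 -m creep '[{"x":4,"y":0,"z":0,"spin":0,"hand":1},{"x":4,"y":0,"z":0,"spin":0,"hand":1},{"x":0,"y":0,"z":0,"spin":0,"hand":1},{"x":-4,"y":0,"z":0,"spin":0,"hand":1},{"x":-4,"y":0,"z":0,"spin":0,"hand":1}]';python3 -m creep '[{"x":0,"y":0,"z":0,"spin":0,"hand":1},{"x":4,"y":0,"z":0,"spin":0,"hand":1},{"x":4,"y":0,"z":0,"spin":0,"hand":1},{"x":0,"y":0,"z":0,"spin":0,"hand":1},{"x":0,"y":0,"z":0,"spin":0,"hand":1}]';python3 s.py
```

```text
t: 15.65
ee_pos: [467.8, 171.8, 200.2]
tool_rot: [-0.7, 0.713, 0.031, -0.006]
wrist_force: [-0.5, 0.8, -0.6]
width: 1.0
t: 16.07
ee_pos: [469.8, 171.6, 199.8]
tool_rot: [-0.7, 0.713, 0.031, -0.005]
wrist_force: [-0.7, 0.2, 0.6]
width: 1.002
t: 16.48
ee_pos: [541.4, 176.4, 199.1]
tool_rot: [-0.7, 0.713, 0.03, -0.009]
wrist_force: [-0.3, -1.1, 0.1]
width: 1.002
tool y [ 0.03  -0.018] pitchsum 0.0274 q [ 0.126  0.076  1.809 -0.023  1.229  0.078] v [-0.01  0.05 -0.06 -0.   -0.03 -0.  ]
at [541.4 176.4 199.1] t 16.48 w 1.0 F [-0.3 -1.1  0.1]
jaw yaw 0.055 shift cm [ 3.02 13.61  0.02] norm mm 139.0
spin deg -0.4
```

```bash
python3 -m creep '[{"x":-4,"y":0,"z":0,"spin":0,"hand":1},{"x":-4,"y":0,"z":0,"spin":0,"hand":1},{"x":0,"y":0,"z":0,"spin":0,"hand":1},{"x":0,"y":0,"z":0,"spin":0,"hand":1},{"x":4,"y":0,"z":0,"spin":0,"hand":1}]'; python3 -m creep '[{"x":4,"y":0,"z":0,"spin":0,"hand":1},{"x":0,"y":0,"z":0,"spin":0,"hand":1},{"x":0,"y":0,"z":0,"spin":0,"hand":1},{"x":0.5,"y":0,"z":0,"spin":0,"hand":1},{"x":1,"y":0,"z":0,"spin":0,"hand":1}]';python3 s.py
```

```text
t: 16.9
ee_pos: [489.4, 173.8, 191.4]
tool_rot: [-0.7, 0.714, 0.026, -0.014]
wrist_force: [0.3, -0.1, -0.2]
width: 0.998
t: 17.32
ee_pos: [550.5, 177.1, 194.9]
tool_rot: [-0.7, 0.714, 0.028, -0.012]
wrist_force: [0.0, -0.8, -0.5]
width: 0.998
tool y [ 0.0235 -0.0189] pitchsum 0.0209 q [ 0.125  0.105  1.786 -0.023  1.229  0.076] v [-0.02  0.27 -0.32  0.    0.02 -0.02]
at [550.5 177.1 194.9] t 17.32 w 1.0 F [ 0.  -0.8 -0.5]
jaw yaw 0.056 shift cm [ 2.210e+00  1.314e+01 -1.000e-02] norm mm 133.0
spin deg -0.32
```

```bash
python3 -m creep '[{"x":1,"y":0.3,"z":0,"spin":0,"hand":1},{"x":0.5,"y":0.8,"z":0,"spin":0,"hand":1},{"x":0.3,"y":1.2,"z":0,"spin":0,"hand":1},{"x":0,"y":1.5,"z":0,"spin":0,"hand":1},{"x":0,"y":1.5,"z":0,"spin":0,"hand":1}]'; python3 s.py; python3 -m creep '[{"x":0,"y":1.5,"z":0,"spin":-0.3,"hand":1},{"x":0,"y":1.2,"z":0,"spin":0,"hand":1},{"x":0,"y":0.8,"z":0,"spin":0,"hand":1},{"x":0,"y":0.3,"z":0,"spin":0,"hand":1},{"x":0,"y":0,"z":0,"spin":0,"hand":1}]';python3 s.py
```

```text
t: 17.73
ee_pos: [575.6, 177.9, 145.7]
tool_rot: [-0.7, 0.713, 0.033, -0.007]
wrist_force: [0.5, 0.2, 0.0]
width: 0.999
tool y [ 0.0373 -0.0172] pitchsum 0.0348 q [ 0.121  0.209  1.766 -0.024  1.132  0.074] v [-0.01  0.25  0.09 -0.   -0.35  0.  ]
at [575.6 177.9 145.7] t 17.73 w 1.0 F [0.5 0.2 0. ]
jaw yaw 0.057 shift cm [-0.31  8.16 -0.05] norm mm 82.0
spin deg -0.3
t: 18.15
ee_pos: [572.8, 176.7, 98.0]
tool_rot: [-0.7, 0.713, 0.031, -0.012]
wrist_force: [-0.4, 0.3, 0.4]
width: 0.999
tool y [ 0.0272 -0.0184] pitchsum 0.0247 q [ 0.119  0.271  1.789 -0.025  1.057  0.07 ] v [ 0.    0.01  0.    0.   -0.    0.  ]
at [572.8 176.7  98. ] t 18.15 w 1.0 F [-0.4  0.3  0.4]
jaw yaw 0.062 shift cm [ 0.18  3.41 -0.03] norm mm 34.0
spin deg 0.0
```

```bash
python3 -m creep '[{"x":0.1,"y":0.5,"z":0,"spin":0,"hand":1},{"x":0.1,"y":0.8,"z":0,"spin":0,"hand":1},{"x":0.1,"y":0.8,"z":0,"spin":0,"hand":1},{"x":0,"y":0.6,"z":0,"spin":0,"hand":1},{"x":0,"y":0.3,"z":0,"spin":0,"hand":1}]'; python3 s.py; python3 -c "
from h import *
for n in ('top','side'):
    im=arm.camera(n); c={'top':(150,260,190,320),'side':(130,270,190,310)}[n]
    cv2.imwrite(f'pics/g_{n}.png',cv2.resize(im[c[0]:c[1],c[2]:c[3],::-1],None,fx=4,fy=4))"
```

```text
t: 18.57
ee_pos: [579.2, 176.7, 68.3]
tool_rot: [-0.7, 0.713, 0.033, -0.01]
wrist_force: [-0.8, -0.5, 0.4]
width: 1.0
tool y [ 0.033  -0.0176] pitchsum 0.0305 q [ 0.118  0.325  1.785 -0.025  1.001  0.07 ] v [-0.    0.06  0.    0.   -0.07  0.  ]
at [579.2 176.7  68.3] t 18.57 w 1.0 F [-0.8 -0.5  0.4]
jaw yaw 0.062 shift cm [-0.38  0.42 -0.05] norm mm 6.0
spin deg 0.0
```

View pics/g_side.png

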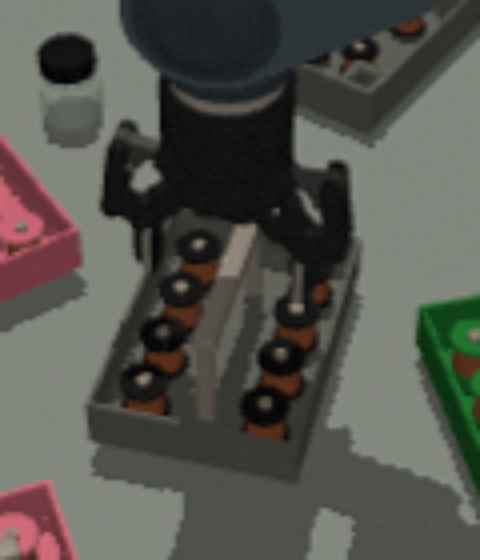

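Jaws straddle the bar, centred at about (235,250) in the zoomed side view. Closing.

```bash
python3 -m creep '[{"x":-0.3,"y":0.2,"z":0,"spin":0,"hand":1},{"x":0,"y":0,"z":0,"spin":0,"hand":0.6},{"x":0,"y":0,"z":0,"spin":0,"hand":0.3},{"x":0,"y":0,"z":0,"spin":0,"hand":0},{"x":0,"y":0,"z":0,"spin":0,"hand":0}]' 60; python3 s.py;  python3 -m creep '[{"x":0,"y":0,"z":0,"spin":0,"hand":0},{"x":0,"y":0,"z":0,"spin":0,"hand":0},{"x":0,"y":0,"z":0,"spin":0,"hand":0},{"x":0,"y":0,"z":0,"spin":0,"hand":0},{"x":0,"y":0,"z":0,"spin":0,"hand":0}]' 60; python3 s.py
```

```text
t: 19.08
ee_pos: [576.3, 176.5, 67.2]
tool_rot: [-0.7, 0.713, 0.034, -0.01]
wrist_force: [-0.3, -0.5, -0.2]
width: 0.456
tool y [ 0.0341 -0.0175] pitchsum 0.0317 q [ 0.119  0.321  1.793 -0.026  0.996  0.07 ] v [-0. -0.  0. -0.  0. -0.]
at [576.3 176.5  67.2] t 19.08 w 0.46 F [-0.3 -0.5 -0.2]
jaw yaw 0.062 shift cm [-0.09  0.31 -0.06] norm mm 3.0
spin deg 0.01
t: 19.5
ee_pos: [576.9, 176.6, 67.9]
tool_rot: [-0.7, 0.713, 0.034, -0.01]
wrist_force: [-0.1, -0.4, 0.5]
width: 0.151
tool y [ 0.0354 -0.0174] pitchsum 0.033 q [ 0.119  0.32   1.793 -0.026  0.996  0.07 ] v [-0. -0. -0. -0.  0. -0.]
at [576.9 176.6  67.9] t 19.5 w 0.15 F [-0.1 -0.4  0.5]
jaw yaw 0.063 shift cm [-0.14  0.38 -0.06] norm mm 4.0
spin deg 0.03
```

Width 0.15 (about 13 mm) means it's on the bar. I'll let the grip settle, then lift gently.

```bash
python3 -m creep '[{"x":0,"y":0,"z":0,"spin":0,"hand":0},{"x":0,"y":0,"z":0,"spin":0,"hand":0},{"x":0,"y":-0.3,"z":0,"spin":0,"hand":0},{"x":0,"y":-0.6,"z":0,"spin":0,"hand":0},{"x":0,"y":-0.9,"z":0,"spin":0,"hand":0}]' 60; python3 s.py;  python3 -m creep '[{"x":0,"y":-1,"z":0,"spin":0,"hand":0},{"x":0,"y":-1,"z":0,"spin":0,"hand":0},{"x":0,"y":-1,"z":0,"spin":0,"hand":0},{"x":0,"y":-0.6,"z":0,"spin":0,"hand":0},{"x":0,"y":-0.3,"z":0,"spin":0,"hand":0}]' 60; python3 s.py; python3 -c "
from h import *
for n in ('side',):
    im=arm.camera(n); c={'side':(110,270,170,330)}[n]
    cv2.imwrite(f'pics/l_{n}.png',cv2.resize(im[c[0]:c[1],c[2]:c[3],::-1],None,fx=3.5,fy=3.5))"
```

```text
t: 19.92
ee_pos: [571.7, 176.4, 81.4]
tool_rot: [-0.7, 0.714, 0.03, -0.014]
wrist_force: [-0.1, 1.1, -5.8]
width: 0.146
tool y [ 0.0242 -0.0186] pitchsum 0.0217 q [ 0.119  0.295  1.795 -0.025  1.03   0.07 ] v [ 0.   -0.17 -0.    0.    0.21 -0.  ]
at [571.7 176.4  81.4] t 19.92 w 0.15 F [-0.1  1.1 -5.8]
jaw yaw 0.062 shift cm [ 0.35  1.75 -0.05] norm mm 18.0
spin deg 0.01
t: 20.33
ee_pos: [569.7, 177.2, 124.8]
tool_rot: [-0.7, 0.713, 0.03, -0.014]
wrist_force: [-0.4, 1.4, -5.6]
width: 0.15
tool y [ 0.0234 -0.0185] pitchsum 0.0209 q [ 0.121  0.23   1.783 -0.024  1.108  0.069] v [ 0.   -0.07 -0.02  0.    0.07 -0.  ]
at [569.7 177.2 124.8] t 20.33 w 0.15 F [-0.4  1.4 -5.6]
jaw yaw 0.062 shift cm [ 0.45  6.1  -0.06] norm mm 61.0
spin deg 0.01
```

View pics/l_side.png

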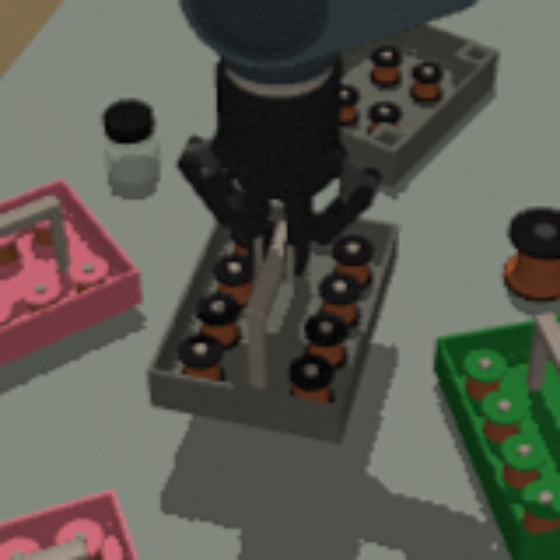

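The tray hangs level with about 5.7 N of weight. I'll raise a little and turn it to the base's yaw (-0.29).

```bash
python3 -m creep '[{"x":0,"y":-0.5,"z":0,"spin":2,"hand":0},{"x":0,"y":-0.7,"z":0,"spin":4,"hand":0},{"x":0,"y":-0.7,"z":0,"spin":5,"hand":0},{"x":0,"y":-0.3,"z":0,"spin":4,"hand":0},{"x":0,"y":0,"z":0,"spin":2,"hand":0}]' 60; python3 s.py;  python3 -c "
from h import *
go(589.3,-175.5,145,-.29)"
```

```text
t: 20.8
ee_pos: [569.0, 177.6, 148.5]
tool_rot: [-0.696, 0.707, -0.078, 0.097]
wrist_force: [0.8, 1.2, -6.8]
width: 0.145
tool y [ 0.0239 -0.0185] pitchsum 0.0214 q [ 0.122  0.198  1.772 -0.023  1.149  0.38 ] v [-0.   -0.    0.    0.   -0.    0.43]
at [569.  177.6 148.5] t 20.8 w 0.14 F [ 0.8  1.2 -6.8]
jaw yaw -0.248 shift cm [0.45 8.46 0.09] norm mm 85.0
spin deg -17.79
at [569.  177.6 148.5] t 20.8 w 0.14 F [ 0.8  1.2 -6.8]
jaw yaw -0.248 shift cm [ 10.64   1.05 -33.71] norm mm 354.0
spin deg 2.38
```

```bash
python3 -m creep '[{"x":0.2,"y":0,"z":-0.8,"spin":0.8,"hand":0},{"x":0.5,"y":0,"z":-1.6,"spin":0,"hand":0},{"x":0.7,"y":0,"z":-2.2,"spin":0,"hand":0},{"x":0.7,"y":0,"z":-2.4,"spin":0,"hand":0},{"x":0.7,"y":0,"z":-2.4,"spin":0,"hand":0}]' 60; python3 s.py;  python3 -c "
from h import *
go(589.3,-175.5,145,-.29)"
```

```text
t: 21.22
ee_pos: [570.4, 79.0, 149.4]
tool_rot: [-0.696, 0.706, -0.081, 0.098]
wrist_force: [0.3, -0.0, -6.2]
width: 0.149
tool y [ 0.0224 -0.0173] pitchsum 0.0232 q [-0.052  0.151  1.825 -0.018  1.142  0.21 ] v [-0.56 -0.11  0.11  0.01 -0.02 -0.57]
at [570.4  79.  149.4] t 21.22 w 0.15 F [ 0.3 -0.  -6.2]
jaw yaw -0.254 shift cm [-2.15  8.38  9.59] norm mm 129.0
spin deg -18.12
at [570.4  79.  149.4] t 21.22 w 0.15 F [ 0.3 -0.  -6.2]
jaw yaw -0.254 shift cm [  8.22   0.92 -24.15] norm mm 255.0
spin deg 2.05
```

```bash
python3 -m creep '[{"x":0.8,"y":0,"z":-2.4,"spin":0.5,"hand":0},{"x":0.8,"y":0,"z":-2.4,"spin":0.5,"hand":0},{"x":0.8,"y":0,"z":-2.4,"spin":0.5,"hand":0},{"x":0.8,"y":0,"z":-2.4,"spin":0.5,"hand":0},{"x":0.8,"y":0,"z":-2.4,"spin":0,"hand":0}]' 60;  python3 -c "
from h import *
go(589.3,-175.5,145,-.29)"
```

```text
t: 21.63
ee_pos: [574.1, -55.8, 150.4]
tool_rot: [-0.694, 0.705, -0.094, 0.109]
wrist_force: [0.6, 0.7, -6.7]
width: 0.148
at [574.1 -55.8 150.4] t 21.63 w 0.15 F [ 0.6  0.7 -6.7]
jaw yaw -0.288 shift cm [  4.84   0.79 -11.03] norm mm 121.0
spin deg 0.12
```

```bash
python3 -m creep '[{"x":1,"y":0,"z":-2.3,"spin":0,"hand":0},{"x":0.9,"y":0,"z":-2.0,"spin":0,"hand":0},{"x":0.8,"y":0,"z":-1.6,"spin":0,"hand":0},{"x":0.5,"y":0,"z":-1.0,"spin":0,"hand":0},{"x":0.3,"y":0,"z":-0.5,"spin":0,"hand":0}]' 60;python3 s.py;  python3 -c "
from h import *
go(589.3,-175.5,145,-.29)"
```

```text
t: 22.05
ee_pos: [583.9, -147.7, 150.9]
tool_rot: [-0.693, 0.706, -0.096, 0.109]
wrist_force: [0.1, 0.1, -6.6]
width: 0.151
tool y [ 0.0156 -0.0204] pitchsum 0.0226 q [-0.431  0.208  1.757 -0.013  1.155 -0.134] v [-0.11  0.07 -0.09  0.02  0.02 -0.11]
at [ 583.9 -147.7  150.9] t 22.05 w 0.15 F [ 0.1  0.1 -6.6]
jaw yaw -0.292 shift cm [-10.27   8.01  30.87] norm mm 335.0
spin deg -20.25
at [ 583.9 -147.7  150.9] t 22.05 w 0.15 F [ 0.1  0.1 -6.6]
jaw yaw -0.292 shift cm [ 1.3   0.65 -2.49] norm mm 29.0
spin deg -0.09
```

```bash
python3 -m creep '[{"x":0.5,"y":0,"z":-0.6,"spin":0,"hand":0},{"x":0.4,"y":0.1,"z":-0.7,"spin":0,"hand":0},{"x":0.3,"y":0.2,"z":-0.6,"spin":0,"hand":0},{"x":0,"y":0,"z":-0.2,"spin":0,"hand":0},{"x":0,"y":0,"z":0,"spin":0,"hand":0}]' 60; python3 -c "
from h import *
go(589.9,-174.9,145,-.29); print(toolR()[:2,1].round(4))
for n in ('top','side'):
    im=arm.camera(n); cv2.imwrite(f'pics/p_{n}_raw.png',im[:,:,::-1])
    for th in ('tray','tray_handle'):
      for d in arm.spot_point(n,th): print(n,th,np.round(d['at'],1),round(d['score'],2))
    c={'top':(110,260,290,440),'side':(60,220,190,350)}[n]
    cv2.imwrite(f'pics/p_{n}.png',cv2.resize(im[c[0]:c[1],c[2]:c[3],::-1],None,fx=3.5,fy=3.5))"
```

```text
t: 22.47
ee_pos: [589.5, -172.7, 147.2]
tool_rot: [-0.694, 0.706, -0.096, 0.108]
wrist_force: [-0.4, 0.3, -7.2]
width: 0.149
at [ 589.5 -172.7  147.2] t 22.47 w 0.15 F [-0.4  0.3 -7.2]
jaw yaw -0.29 shift cm [ 0.1   0.23 -0.2 ] norm mm 3.0
spin deg -0.0
[ 0.0138 -0.0191]
top tray [662.2 435.4  12.8] 0.95
top tray [363.6 169.5   8.3] 0.82
top tray [ 589.  -172.6   91.9] 0.76
top tray [802.1 163.9  10.1] 0.65
top tray_handle [ 586.7 -174.7  162.5] 0.86
top tray_handle [806.7 158.7  84.3] 0.85
top tray_handle [361.4 171.5  83.9] 0.72
top tray_handle [663.5 433.8  84.5] 0.71
side tray [ 588.3 -171.5   92.1] 0.87
side tray [665.4 430.3  12.4] 0.82
side tray [364.7 172.8  11.2] 0.75
side tray [804.3 163.3  12.4] 0.55
side tray_handle [ 591.9 -169.8  161. ] 0.95
side tray_handle [365.9 170.8  82.1] 0.84
side tray_handle [665.1 431.3  86.9] 0.8
side tray_handle [809.3 162.9  79.6] 0.7
```

View pics/p_side.png

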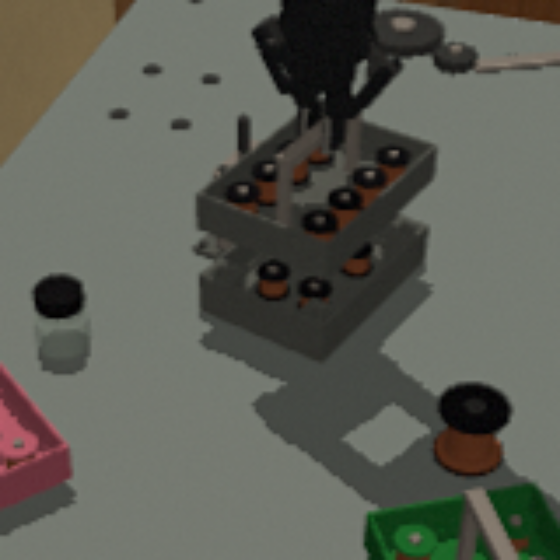

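View pics/p_top.png

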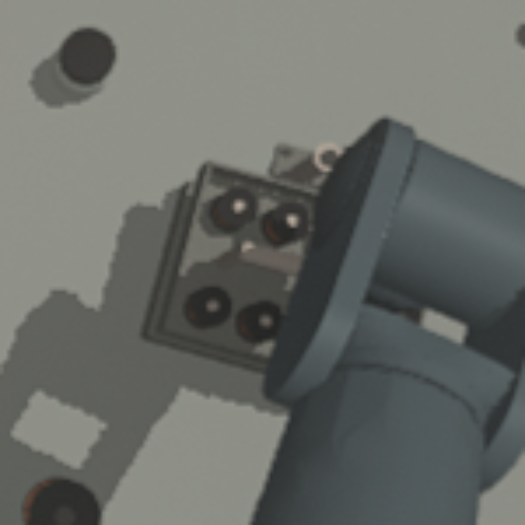

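Run:
```python
from fit import *
im=arm.camera("side")
ds=arm.masks_of("side","tray")
for d in ds:
    ys,xs=np.nonzero(d['mask'])
    if ys.mean()<160 and xs.mean()>240: m=d['mask'].astype(np.float32); print(d['score'],m.sum(),xs.mean(),ys.mean()); break
p=np.array([588.9,-173.5,-.29])
print("fit box+handle",fit(TRAY,91.3,[("side",m)],p)); print("fit box",fit(TRAY[:1],91.3,[("side",m)],p))
x0,y0,w,h,k=230,80,100,90,6
z=cv2.resize(im[y0:y0+h,x0:x0+w,::-1],None,fx=k,fy=k,interpolation=cv2.INTER_CUBIC)
m2=cv2.resize(m[y0:y0+h,x0:x0+w],None,fx=k,fy=k)
cs,_=cv2.findContours((m2>.5).astype(np.uint8),cv2.RETR_EXTERNAL,cv2.CHAIN_APPROX_NONE); cv2.drawContours(z,cs,-1,(255,0,0),1)
for zz,c in((0,(0,255,255)),(35,(0,255,0))):
    q=((P("side",pose(*p,[(-65,-90,zz),(65,-90,zz),(65,90,zz),(-65,90,zz)],91.3))+.5-[x0,y0])*k).astype(np.int32); cv2.polylines(z,[q],True,c,1)
q=((P("side",pose(589.3,-175.5,-.29,[(-65,-90,40),(65,-90,40),(65,90,40),(-65,90,40)],0))+.5-[x0,y0])*k).astype(np.int32); cv2.polylines(z,[q],True,(255,0,255),1)
cv2.imwrite("pics/ov2.png",z)
```

```text
0.58 1953.0 279.64772145417305 114.50281618023554
fit box+handle (array([ 5.90084685e+02, -1.75319838e+02, -2.86346952e-01]), np.float64(0.12099974602460861))
fit box (array([ 5.89439400e+02, -1.75192403e+02, -2.89780441e-01]), np.float64(0.10352662205696106))
```

View pics/ov2.png

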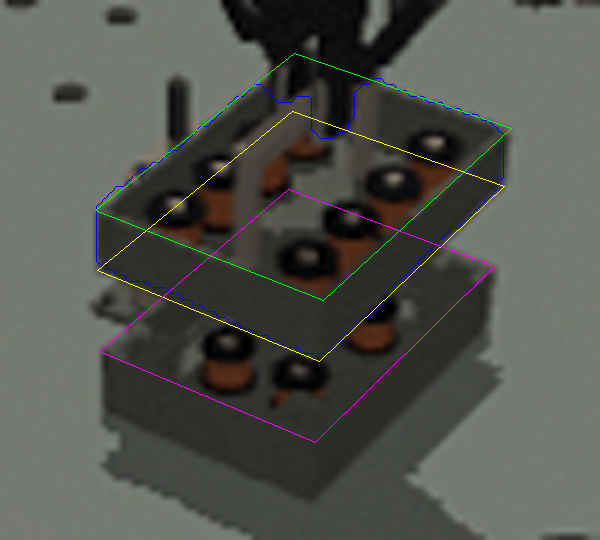

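The tray hovers parallel above the base within about 2 mm. The descent's slight lean supplies the rest. Lowering gently.

```bash
python3 -m creep '[{"x":0,"y":0.4,"z":0,"spin":0,"hand":0},{"x":0,"y":0.8,"z":0,"spin":0,"hand":0},{"x":0,"y":0.8,"z":0,"spin":0,"hand":0},{"x":0,"y":0.5,"z":0,"spin":0,"hand":0},{"x":0,"y":0.2,"z":0,"spin":0,"hand":0}]' 60; python3 -c "
from h import *
go(589.9,-174.9,110,-.29); print(toolR()[:2,1].round(4))"
```

```text
t: 23.28
ee_pos: [590.2, -172.7, 118.4]
tool_rot: [-0.694, 0.706, -0.096, 0.108]
wrist_force: [0.8, -0.2, -6.4]
width: 0.147
at [ 590.2 -172.7  118.4] t 23.28 w 0.15 F [ 0.8 -0.2 -6.4]
jaw yaw -0.289 shift cm [ 0.01  0.85 -0.21] norm mm 9.0
spin deg 0.04
[ 0.0154 -0.0198]
```

```bash
python3 -m creep '[{"x":0,"y":0.2,"z":-0.1,"spin":0,"hand":0},{"x":0,"y":0.3,"z":-0.1,"spin":0,"hand":0},{"x":0,"y":0.3,"z":0,"spin":0,"hand":0},{"x":0,"y":0.3,"z":0,"spin":0,"hand":0},{"x":0,"y":0.2,"z":0,"spin":0,"hand":0}]' 60; python3 -c "
from h import *
go(589.9,-174.9,96,-.29); print(toolR()[:2,1].round(4))
im=arm.camera('side'); c=(60,180,220,340)
cv2.imwrite(f'pics/d1.png',cv2.resize(im[c[0]:c[1],c[2]:c[3],::-1],None,fx=5,fy=5))"
```

```text
t: 23.7
ee_pos: [589.3, -175.0, 102.9]
tool_rot: [-0.694, 0.706, -0.096, 0.108]
wrist_force: [-0.9, 1.3, -6.8]
width: 0.149
at [ 589.3 -175.   102.9] t 23.7 w 0.15 F [-0.9  1.3 -6.8]
jaw yaw -0.29 shift cm [0.04 0.69 0.04] norm mm 7.0
spin deg 0.03
[ 0.0137 -0.019 ]
```

View pics/d1.png

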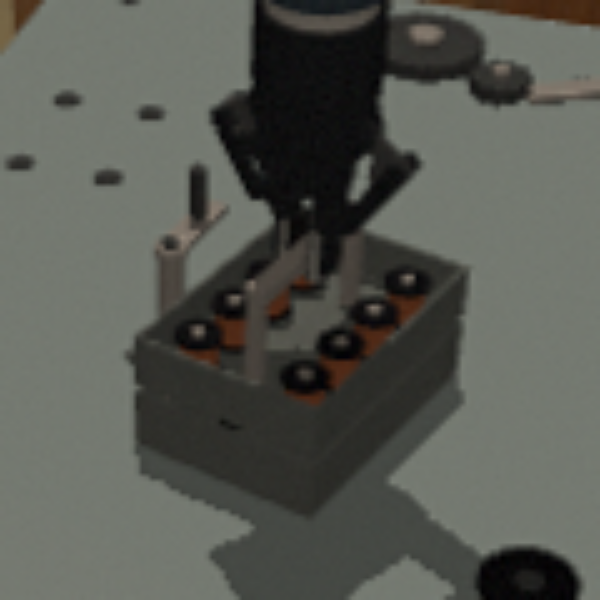

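The lugs are in the sockets (5 mm deep, no side load). Continue down.

```bash
python3 -m creep '[{"x":0,"y":0.15,"z":0,"spin":0,"hand":0},{"x":0,"y":0.15,"z":0,"spin":0,"hand":0},{"x":0,"y":0.15,"z":0,"spin":0,"hand":0},{"x":0,"y":0.1,"z":0,"spin":0,"hand":0},{"x":0,"y":0,"z":0,"spin":0,"hand":0}]' 60; python3 -c "
from h import *
go(589.9,-174.9,96,-.29); print(toolR()[:2,1].round(4))"
```

```text
t: 24.17
ee_pos: [589.6, -175.1, 97.0]
tool_rot: [-0.694, 0.706, -0.096, 0.108]
wrist_force: [0.5, 0.5, -6.5]
width: 0.145
at [ 589.6 -175.1   97. ] t 24.17 w 0.15 F [ 0.5  0.5 -6.5]
jaw yaw -0.289 shift cm [0.02 0.1  0.03] norm mm 1.0
spin deg 0.03
[ 0.0143 -0.0192]
```

```bash
python3 -m creep '[{"x":0,"y":0.1,"z":0,"spin":0,"hand":0},{"x":0,"y":0.1,"z":0,"spin":0,"hand":0},{"x":0,"y":0.1,"z":0,"spin":0,"hand":0},{"x":0,"y":0,"z":0,"spin":0,"hand":0},{"x":0,"y":0,"z":0,"spin":0,"hand":0}]' 60; python3 -c "
from h import *
go(589.9,-174.9,96,-.29); print(toolR()[:2,1].round(4))"
```

```text
t: 24.58
ee_pos: [590.5, -175.5, 96.4]
tool_rot: [-0.693, 0.706, -0.095, 0.108]
wrist_force: [-0.6, -0.2, -6.5]
width: 0.147
at [ 590.5 -175.5   96.4] t 24.58 w 0.15 F [-0.6 -0.2 -6.5]
jaw yaw -0.289 shift cm [-0.07  0.04  0.05] norm mm 1.0
spin deg 0.06
[ 0.0156 -0.0204]
```

```bash
python3 -m creep '[{"x":0,"y":0.2,"z":0,"spin":0,"hand":0},{"x":0,"y":0.2,"z":0,"spin":0,"hand":0},{"x":0,"y":0.2,"z":0,"spin":0,"hand":0},{"x":0,"y":0,"z":0,"spin":0,"hand":0},{"x":0,"y":0,"z":0,"spin":0,"hand":0}]' 60; python3 -c "
from h import *
go(589.9,-174.9,96,-.29); print(toolR()[:2,1].round(4))
im=arm.camera('side'); c=(60,180,220,340)
cv2.imwrite(f'pics/d2.png',cv2.resize(im[c[0]:c[1],c[2]:c[3],::-1],None,fx=5,fy=5))"
```

```text
t: 25.0
ee_pos: [591.2, -175.9, 96.6]
tool_rot: [-0.693, 0.706, -0.096, 0.108]
wrist_force: [0.5, 0.1, -6.6]
width: 0.148
at [ 591.2 -175.9   96.6] t 25.0 w 0.15 F [ 0.5  0.1 -6.6]
jaw yaw -0.288 shift cm [-0.16  0.06  0.06] norm mm 2.0
spin deg 0.1
[ 0.0142 -0.0207]
```

View pics/d2.png

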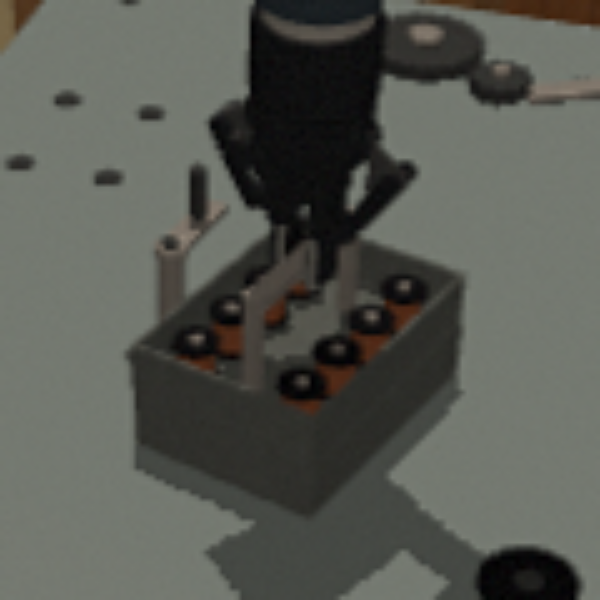

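The trays are flush with no gap, and z has stopped at 40.7 mm for the tray. Releasing gradually.

```bash
python3 -m creep '[{"x":0,"y":0,"z":0,"spin":0,"hand":0.25},{"x":0,"y":0,"z":0,"spin":0,"hand":0.35},{"x":0,"y":0,"z":0,"spin":0,"hand":0.5},{"x":0,"y":0,"z":0,"spin":0,"hand":0.7},{"x":0,"y":0,"z":0,"spin":0,"hand":0.9}]' 20; python3 -c "
from h import *
go(589.9,-174.9,96,-.29); print(toolR()[:2,1].round(4))"; python3 -m creep '[{"x":0,"y":0,"z":0,"spin":0,"hand":0.9},{"x":0,"y":-0.5,"z":0,"spin":0,"hand":0.9},{"x":0,"y":-1,"z":0,"spin":0,"hand":0.9},{"x":0,"y":-1.5,"z":0,"spin":0,"hand":0.9},{"x":0,"y":-2,"z":0,"spin":0,"hand":0.9}]'; python3 -c "
from h import *
go(589.9,-174.9,96,-.29); print(toolR()[:2,1].round(4))
im=arm.camera('side'); c=(60,180,220,340)
cv2.imwrite(f'pics/d3.png',cv2.resize(im[c[0]:c[1],c[2]:c[3],::-1],None,fx=5,fy=5))
for d in arm.spot_point('side','keeper_pin'):print(d)"
```

```text
t: 25.47
ee_pos: [594.5, -177.6, 99.7]
tool_rot: [-0.692, 0.707, -0.093, 0.111]
wrist_force: [0.3, -0.1, -1.0]
width: 0.762
at [ 594.5 -177.6   99.7] t 25.47 w 0.76 F [ 0.3 -0.1 -1. ]
jaw yaw -0.289 shift cm [-0.52  0.35  0.14] norm mm 6.0
spin deg 0.08
[ 0.0218 -0.0243]
t: 25.88
ee_pos: [591.2, -175.5, 148.7]
tool_rot: [-0.693, 0.706, -0.095, 0.108]
wrist_force: [0.2, 1.0, -0.4]
width: 0.9
at [ 591.2 -175.5  148.7] t 25.88 w 0.9 F [ 0.2  1.  -0.4]
jaw yaw -0.289 shift cm [-0.25  5.26  0.1 ] norm mm 53.0
spin deg 0.06
[ 0.0152 -0.021 ]
{'at': [678.0, -238.6, 123.4], 'score': 0.63}
```

View pics/d3.png

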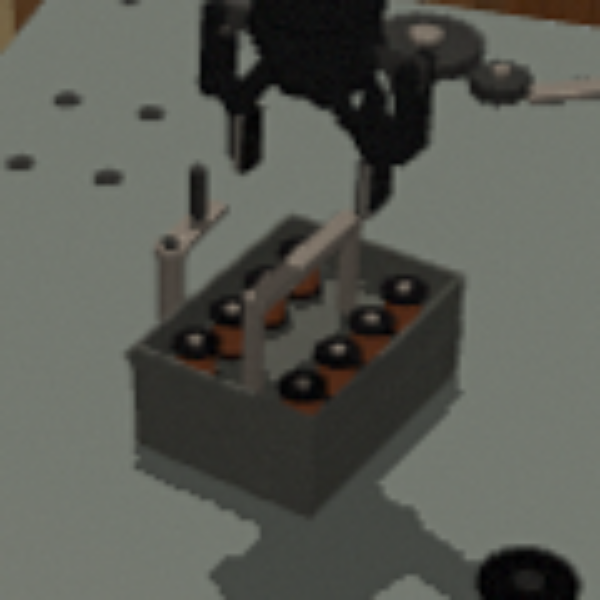

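The tray sits level and flush, the handle is free, and the keeper is still open (pin at (678, -239)). Now I'll shut the fingers, turn to yaw -1.04 and move to the far side of the pin.

```bash
python3 -m creep '[{"x":0,"y":-1,"z":0,"spin":3,"hand":0},{"x":0,"y":-0.5,"z":0,"spin":5,"hand":0},{"x":0,"y":0,"z":0,"spin":6,"hand":0},{"x":0,"y":0,"z":0,"spin":7,"hand":0},{"x":0,"y":0,"z":0,"spin":7,"hand":0}]' 40;python3 -m creep '[{"x":0,"y":0,"z":0,"spin":6,"hand":0},{"x":0,"y":0,"z":0,"spin":5,"hand":0},{"x":0,"y":0,"z":0,"spin":3,"hand":0},{"x":0,"y":0,"z":0,"spin":0,"hand":0},{"x":0,"y":0,"z":0,"spin":0,"hand":0}]' ; python3 -c "
from h import *
go(694,-267,150,-1.04); print(toolR()[:2,1].round(4))"
```

```text
t: 26.4
ee_pos: [594.2, -176.6, 170.7]
tool_rot: [-0.647, 0.657, -0.261, 0.286]
wrist_force: [0.3, 0.2, 0.8]
width: 0.187
t: 26.82
ee_pos: [593.5, -176.3, 169.6]
tool_rot: [-0.608, 0.615, -0.342, 0.368]
wrist_force: [0.7, -0.2, -0.2]
width: 0.001
at [ 593.5 -176.3  169.6] t 26.82 w 0.0 F [ 0.7 -0.2 -0.2]
jaw yaw -1.053 shift cm [12.78  2.46  4.21] norm mm 137.0
spin deg -0.73
[ 0.0261 -0.0265]
```

```bash
python3 -m creep '[{"x":1.5,"y":0,"z":0.5,"spin":0,"hand":0},{"x":2.5,"y":0,"z":0.8,"spin":0,"hand":0},{"x":2.5,"y":0.3,"z":0.8,"spin":0,"hand":0},{"x":2.2,"y":0.4,"z":0.8,"spin":0,"hand":0},{"x":1.6,"y":0.3,"z":0.5,"spin":0,"hand":0}]';python3 -m creep '[{"x":1.0,"y":0.3,"z":0.3,"spin":0,"hand":0},{"x":0.5,"y":0.3,"z":0.2,"spin":0,"hand":0},{"x":0,"y":0,"z":0,"spin":0,"hand":0},{"x":0,"y":0,"z":0,"spin":0,"hand":0},{"x":0,"y":0,"z":0,"spin":0,"hand":0}]' ; python3 -c "
from h import *
go(694,-267,100,-1.04); print(toolR()[:2,1].round(4))"
```

```text
t: 27.23
ee_pos: [675.4, -248.4, 162.7]
tool_rot: [-0.61, 0.617, -0.34, 0.364]
wrist_force: [-0.3, -0.5, 0.9]
width: -0.0
t: 27.65
ee_pos: [688.6, -261.2, 154.5]
tool_rot: [-0.61, 0.617, -0.34, 0.362]
wrist_force: [0.3, -0.3, 0.1]
width: -0.002
at [ 688.6 -261.2  154.5] t 27.65 w -0.0 F [ 0.3 -0.3  0.1]
jaw yaw -1.039 shift cm [0.6  5.47 0.14] norm mm 55.0
spin deg 0.06
[ 0.0223 -0.0242]
```

```bash
python3 -m creep '[{"x":0.4,"y":0.4,"z":0.1,"spin":0,"hand":0},{"x":0.3,"y":0.8,"z":0.1,"spin":0,"hand":0},{"x":0,"y":1.2,"z":0,"spin":0,"hand":0},{"x":0,"y":1.2,"z":0,"spin":0,"hand":0},{"x":0,"y":0.8,"z":0,"spin":0,"hand":0}]'; python3 -c "
from h import *
go(694,-267,101,-1.04); print(toolR()[:2,1].round(4))"
```

```text
t: 28.07
ee_pos: [695.7, -266.7, 110.4]
tool_rot: [-0.611, 0.618, -0.338, 0.363]
wrist_force: [-1.0, -0.3, 0.1]
width: 0.001
at [ 695.7 -266.7  110.4] t 28.07 w 0.0 F [-1.  -0.3  0.1]
jaw yaw -1.037 shift cm [-0.1   0.93 -0.17] norm mm 10.0
spin deg 0.17
[ 0.0262 -0.0262]
```

```bash
python3 -m creep '[{"x":-0.2,"y":0.5,"z":0,"spin":0,"hand":0},{"x":-0.5,"y":0.4,"z":-0.2,"spin":0,"hand":0},{"x":-0.6,"y":0,"z":-0.2,"spin":0,"hand":0},{"x":-0.6,"y":0,"z":-0.4,"spin":0,"hand":0},{"x":-0.4,"y":0,"z":-0.3,"spin":0,"hand":0}]'; python3 -c "
from h import *
go(673.2,-250.3,101,-1.04);go(663.9,-239.5,101); print(toolR()[:2,1].round(4))
im=arm.camera('side'); c=(60,180,220,340)
cv2.imwrite(f'pics/k1.png',cv2.resize(im[c[0]:c[1],c[2]:c[3],::-1],None,fx=5,fy=5))"
```

```text
t: 28.48
ee_pos: [671.9, -254.9, 95.2]
tool_rot: [-0.608, 0.62, -0.338, 0.363]
wrist_force: [1.1, 0.8, 0.1]
width: -0.001
at [ 671.9 -254.9   95.2] t 28.48 w -0.0 F [1.1 0.8 0.1]
jaw yaw -1.036 shift cm [-0.31 -0.59  0.35] norm mm 8.0
spin deg 0.21
at [ 671.9 -254.9   95.2] t 28.48 w -0.0 F [1.1 0.8 0.1]
jaw yaw -1.036 shift cm [-1.71 -0.64  0.1 ] norm mm 18.0
[ 0.0226 -0.0319]
```

View pics/k1.png

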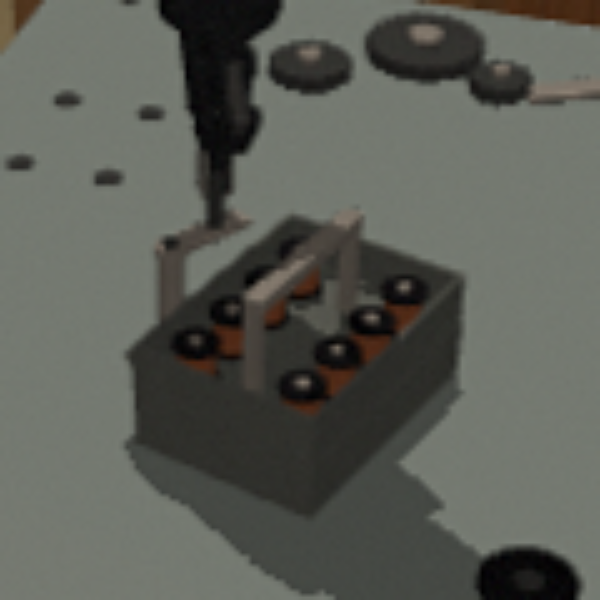

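The keeper follows (its bar now points more inward). Continue.

```bash
python3 -m creep '[{"x":-0.4,"y":-0.2,"z":0.1,"spin":0,"hand":0},{"x":-0.6,"y":-0.2,"z":0,"spin":0,"hand":0},{"x":-0.6,"y":0,"z":0,"spin":0,"hand":0},{"x":-0.6,"y":0,"z":0.1,"spin":0,"hand":0},{"x":-0.4,"y":0,"z":0.1,"spin":0,"hand":0}]'; python3 -c "
from h import *
go(659.5,-225.9,101,-1.04);go(660.8,-211.6,101); print(toolR()[:2,1].round(4))
im=arm.camera('side'); c=(60,180,220,340)
cv2.imwrite(f'pics/k2.png',cv2.resize(im[c[0]:c[1],c[2]:c[3],::-1],None,fx=5,fy=5))"
```

```text
t: 28.95
ee_pos: [659.7, -228.9, 100.0]
tool_rot: [-0.608, 0.62, -0.337, 0.363]
wrist_force: [0.1, -1.2, -0.5]
width: -0.0
at [ 659.7 -228.9  100. ] t 28.95 w -0.0 F [ 0.1 -1.2 -0.5]
jaw yaw -1.037 shift cm [-0.26 -0.11  0.14] norm mm 3.0
spin deg 0.18
at [ 659.7 -228.9  100. ] t 28.95 w -0.0 F [ 0.1 -1.2 -0.5]
jaw yaw -1.037 shift cm [-1.43 -0.16  0.98] norm mm 17.0
[ 0.0236 -0.0328]
```

View pics/k2.png

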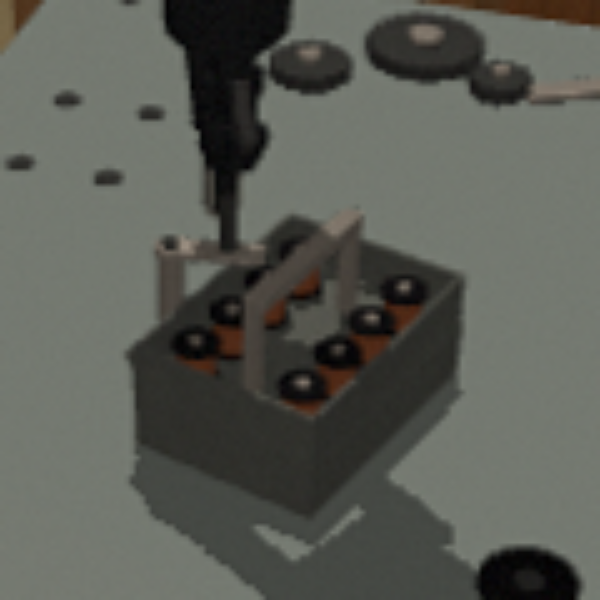

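```bash
python3 -m creep '[{"x":-0.4,"y":0,"z":0.2,"spin":0,"hand":0},{"x":-0.4,"y":0,"z":0.2,"spin":0,"hand":0},{"x":-0.4,"y":0,"z":0.25,"spin":0,"hand":0},{"x":-0.4,"y":0,"z":0.25,"spin":0,"hand":0},{"x":-0.3,"y":0,"z":0.1,"spin":0,"hand":0}]'; python3 -c "
from h import *
go(660.8,-211.6,101); print(toolR()[:2,1].round(4))
im=arm.camera('side'); c=(60,180,220,340)
cv2.imwrite(f'pics/k3.png',cv2.resize(im[c[0]:c[1],c[2]:c[3],::-1],None,fx=5,fy=5))
print(arm.spot_point('side','keeper_pin'))"
```

```text
t: 29.42
ee_pos: [659.9, -211.7, 100.4]
tool_rot: [-0.605, 0.625, -0.332, 0.366]
wrist_force: [3.6, -17.3, -6.8]
width: -0.001
at [ 659.9 -211.7  100.4] t 29.42 w -0.0 F [  3.6 -17.3  -6.8]
jaw yaw -1.033 shift cm [ 0.04 -0.06  0.08] norm mm 1.0
[ 0.0285 -0.0488]
[{'at': [650.7, -195.4, 123.4], 'score': 0.43}]
```

View pics/k3.png

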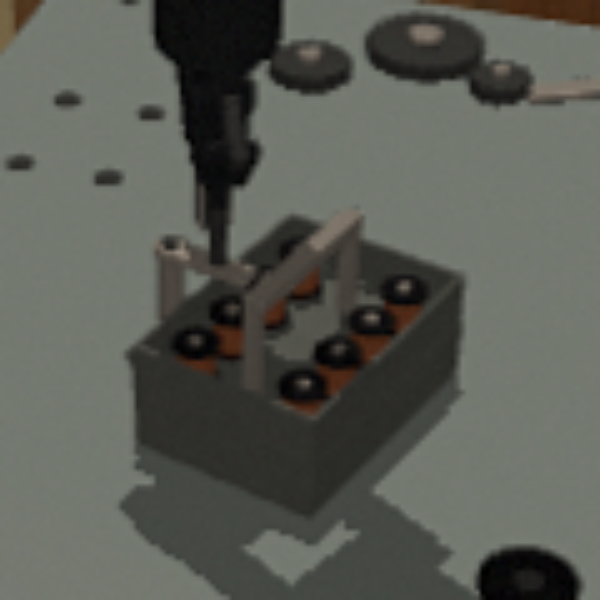

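The pin is at (650.7, -195.4), against (650.6, -193.8) expected for closed, and the 17 N reaction shows it's on its stop. Back off and rise.

```bash
python3 -m creep '[{"x":0.6,"y":0,"z":0,"spin":0,"hand":0},{"x":1,"y":0,"z":0,"spin":0,"hand":0},{"x":1,"y":0,"z":0,"spin":0,"hand":0},{"x":0.5,"y":-1,"z":0,"spin":0,"hand":0},{"x":0,"y":-2,"z":0,"spin":0,"hand":0}]'; python3 -m creep '[{"x":0,"y":-3,"z":0,"spin":0,"hand":0},{"x":1,"y":-3,"z":-1,"spin":0,"hand":0},{"x":2,"y":-2,"z":-3,"spin":0,"hand":0},{"x":3,"y":0,"z":-3,"spin":0,"hand":0},{"x":3,"y":0,"z":-3,"spin":0,"hand":0}]';python3 -m creep '[{"x":4,"y":0,"z":-1,"spin":0,"hand":0},{"x":4,"y":0,"z":-1,"spin":0,"hand":0},{"x":4,"y":0,"z":-1,"spin":0,"hand":0},{"x":2,"y":0,"z":0,"spin":0,"hand":0},{"x":0,"y":0,"z":0,"spin":0,"hand":0}]'; python3 -c "
from h import *
go(660.8,-211.6,101)
for n in ('side','top'):
    im=arm.camera(n); c={'side':(60,180,220,340),'top':(130,250,310,430)}[n]
    cv2.imwrite(f'pics/f_{n}.png',cv2.resize(im[c[0]:c[1],c[2]:c[3],::-1],None,fx=5,fy=5))
    for th in ('keeper_pin','tray','tray_handle','base','spool','jar','screwdriver'):
        for d in arm.spot_point(n,th)[:4]: print(n,th,np.round(d['at'],1),round(d['score'],2))"
```

```text
t: 29.93
ee_pos: [673.5, -236.7, 127.1]
tool_rot: [-0.605, 0.624, -0.336, 0.363]
wrist_force: [0.1, 0.5, 0.0]
width: 0.001
t: 30.35
ee_pos: [637.4, -356.5, 222.6]
tool_rot: [-0.609, 0.625, -0.331, 0.36]
wrist_force: [0.7, -0.4, -1.3]
width: -0.0
t: 30.77
ee_pos: [682.2, -502.7, 236.6]
tool_rot: [-0.607, 0.624, -0.33, 0.365]
wrist_force: [-0.2, -0.8, 0.4]
width: 0.002
at [ 682.2 -502.7  236.6] t 30.77 w 0.0 F [-0.2 -0.8  0.4]
jaw yaw -1.028 shift cm [-26.73  12.2   13.14] norm mm 322.0
side keeper_pin [ 650.4 -193.2  118.1] 0.51
side keeper_pin [772.9 -25.8   2.2] 0.37
side tray [665.3 431.7  12.7] 0.96
side tray [802.9 164.3  14.2] 0.91
side tray [ 591.3 -176.9   39.1] 0.69
side tray [362.3 174.   11.3] 0.62
side tray_handle [664.3 433.1  89.1] 0.96
side tray_handle [365.1 171.   81.7] 0.95
side tray_handle [ 590.9 -173.1  110. ] 0.86
side tray_handle [802.9 163.8  81.2] 0.85
side base [ 593.  -175.5    3. ] 0.58
side spool [412.7  -3.1  -1.7] 0.97
side jar [ 7.724e+02 -2.650e+01 -4.000e-01] 0.58
side screwdriver [4.350e+02 4.547e+02 4.000e-01] 0.74
side screwdriver [411.1  -2.3   1.9] 0.56
top keeper_pin [ 649.1 -192.7  124. ] 0.45
top tray [804.1 163.1   7.5] 0.89
top tray [364.3 173.1   8.7] 0.77
top tray [ 587.4 -171.8   38. ] 0.67
top tray [660.5 435.7  13.8] 0.64
top tray_handle [661.5 434.5  86.3] 0.98
top tray_handle [806.  162.2  82.8] 0.95
top tray_handle [362. 174.  82.] 0.69
top tray_handle [ 588.4 -176.7  111.2] 0.63
top jar [774.7 -25.9  -1.1] 0.54
top screwdriver [437.5 456.    5. ] 0.86
```

View pics/f_side.png

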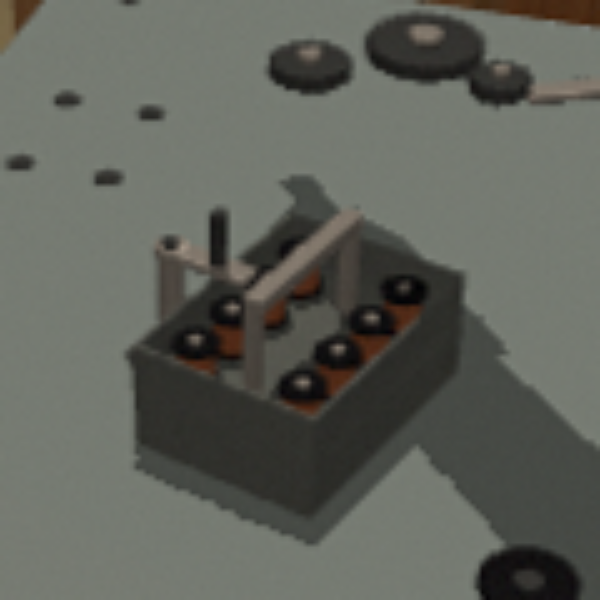

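View pics/f_top.png

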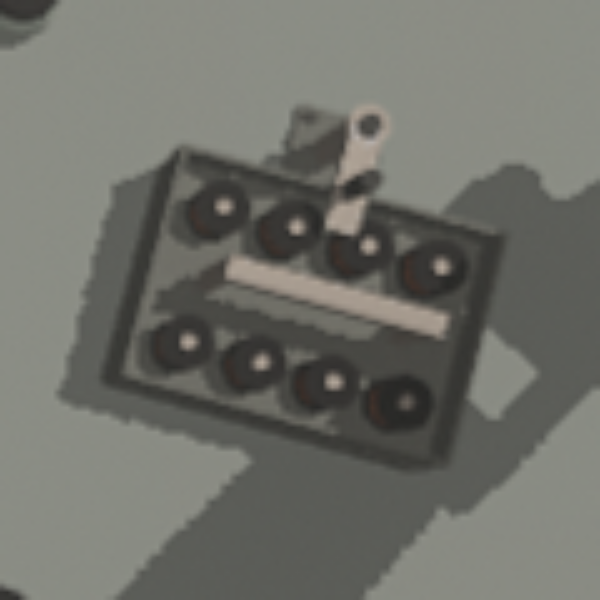

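The tray is flush and level (net mean z about 38.6–40). The keeper lies perpendicular over the rim: in the top view its tip is at (345,225), at right angles to the handle. The arm is clear of everything, so I'm handing in.

```bash
python3 -c "
from station import arm
print(arm.close_job()); print(arm.get_obs()['t'])"
```

```text
the job is handed in; nothing more can be done
None
the job is handed in; nothing more can be done
```

The upper tray is seated and locked on the bolted-down tray, and I handed the job in at about 31 s of the 72 s allowed. `close_job()` gives no verdict, so the result rests on my own last checks.

**What I did:**
- Swung the keeper open with shut fingers, from about 0.40 to 1.66 rad.
- Lifted the tray by its handle (about 6 N), turned it to match the base and lowered it until it stopped going down.
- Let go, pushed the keeper back to its stop (17 N reaction) and moved the arm away.

**Last checks, from both cameras:**
- **Seating:** the side view shows no gap between the trays, and the tray looks level. The networks put its underside at 38–39 mm. The arm's height at release implied 40.7 mm.
- **Centring:** the networks put the tray's centre at (591.3, -176.9) from the side and (587.4, -171.8) from the top. My measured base centre is (589.3, -175.5). The two views differ by about 6 mm, which is within the networks' error. Their mean is about 1 mm off centre.
- **Keeper:** the pin is at about (650, -193), against (650.6, -193.8) calculated for fully closed.
- **Left alone:** the spool and jar are within 5 mm of where they started. The screwdriver was never approached, but I had no starting position to compare it with. The top-view network did not report the spool in the last check.

**Disagreements and trouble:**
- Fast rows tilted the tool by up to 0.08 rad. I spent about 10 s finding the cause and reducing the tilt to about 0.03 rad before gripping.
- After it touched down, the grip crept about 2 mm sideways while I pressed down.

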